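# Pack the dessert gift box

### The job

Pack the open gift box: seat the jar of amber syrup, the cream tub and the two wrapped green-tea sweets upright in the recesses made for them (small round, large round, and one sweet in each of the two square ones). Set them down rather than dropping them or knocking them over, and leave the violet jar and the black cup of unwrapped sweets where they stand.

Things in the scene. Friction and masses are not known exactly. Their poses are not given: they have to be found in the camera images.
- amber_jar_centre (a point): Small round screw jar of amber syrup with a black lid, 38 mm in diameter and 60 mm high, standing upright, 70 g. This point: on its axis, 30 mm above its underside; z along the axis, up. Belongs in the gift box.
- cream_tub_centre (a point): Round cream-coloured tub with its flat lid pressed on (the lid stays on), 51 mm high, 210 g; the lid, the widest part, is 70 mm in diameter and spans the heights 41 to 51 mm; below it the tub tapers from 62 mm to 54 mm at the foot. This point: on its axis, 25.5 mm above its underside; z along the axis, up. Belongs in the gift box.
- sweet_1_centre (a point): One of two like sweets that belong in the gift box. Clear-wrapped green-tea sweet, label on top: 56 x 56 mm, 36 mm high (the film looks about 65 x 61 mm wide), 55 g; grip two opposite sides. This point: its centre, 18 mm above its underside; z up, x and y square to its sides. In its recess it stands 24 mm above the insert, so hold only its upper 20 mm.
- sweet_2_centre (a point): The other of the two like sweets that belong in the gift box. Clear-wrapped green-tea sweet, label on top: 56 x 56 mm, 36 mm high (the film looks about 65 x 61 mm wide), 55 g; grip two opposite sides. This point: its centre, 18 mm above its underside; z up, x and y square to its sides. In its recess it stands 24 mm above the insert, so hold only its upper 20 mm.
- violet_jar_centre (a point): Look-alike, not part of the set: small round screw jar of violet colour paste with a dark lid, 36 mm in diameter and 64 mm high. This point: on its axis, 32 mm above its underside. Loose; it stays where it is.
- mould_cup_centre (a point): Look-alike, not part of the set: shallow square black cup, 80 x 80 mm and 18 mm high, with four unwrapped green sweets in it. This point: its centre, 9 mm above its underside. Loose; it stays where it is.
- jar_insert_floor (a point): Small round recess, 52 mm across. Cream, 94.5 x 94.5 mm; four such inserts fill the plum gift box two by two in any arrangement and cannot shift. Insert tops 22 mm above the worktop (z = 0), recess 12 mm deep, plum floor. This point: centre of the recess floor; z up, x and y along the insert's sides, parallel to the box's (200 x 200 mm outside, 24 mm high, walls 4 mm, fixed).
- tub_insert_floor (a point): Large round recess, 70 mm across. Cream, 94.5 x 94.5 mm; four such inserts fill the plum gift box two by two in any arrangement and cannot shift. Insert tops 22 mm above the worktop (z = 0), recess 12 mm deep, plum floor. This point: centre of the recess floor; z up, x and y along the insert's sides, parallel to the box's (200 x 200 mm outside, 24 mm high, walls 4 mm, fixed).
- sweet_insert_1_floor (a point): Square recess 70 x 70 mm, one of two. Cream, 94.5 x 94.5 mm; four such inserts fill the plum gift box two by two in any arrangement and cannot shift. Insert tops 22 mm above the worktop (z = 0), recess 12 mm deep, plum floor. This point: centre of the recess floor; z up, x and y along the insert's sides, parallel to the box's (200 x 200 mm outside, 24 mm high, walls 4 mm, fixed).
- sweet_insert_2_floor (a point): The other square recess, 70 x 70 mm. Cream, 94.5 x 94.5 mm; four such inserts fill the plum gift box two by two in any arrangement and cannot shift. Insert tops 22 mm above the worktop (z = 0), recess 12 mm deep, plum floor. This point: centre of the recess floor; z up, x and y along the insert's sides, parallel to the box's (200 x 200 mm outside, 24 mm high, walls 4 mm, fixed).
Things that resemble listed ones, but are neither listed nor needed, are in the scene too. Leave any blue or red look-alike of the part that bears amber_jar_centre alone.

How it is judged (in metres and radians):
At the end, for the whole second after the job is handed in: Jar in the small round recess (10 mm off centre at most), tub in the large one (13 mm), a wrapped sweet in each square one (12 mm), each on its recess floor (4 mm), upright (6 degrees) and at rest; violet jar and black cup within 30 mm of where they stood (horizontal distance between amber_jar_centre and jar_insert_floor below 0.01 m and z of amber_jar_centre in the frame of jar_insert_floor between 0.024 and 0.034 m and horizontal distance between cream_tub_centre and tub_insert_floor below 0.013 m and z of cream_tub_centre in the frame of tub_insert_floor between 0.0195 and 0.0295 m and (((horizontal distance between sweet_1_centre and sweet_insert_1_floor below 0.012 m and z of sweet_1_centre in the frame of sweet_insert_1_floor between 0.012 and 0.022 m) and (horizontal distance between sweet_2_centre and sweet_insert_2_floor below 0.012 m and z of sweet_2_centre in the frame of sweet_insert_2_floor between 0.012 and 0.022 m)) or ((horizontal distance between sweet_1_centre and sweet_insert_2_floor below 0.012 m and z of sweet_1_centre in the frame of sweet_insert_2_floor between 0.012 and 0.022 m) and (horizontal distance between sweet_2_centre and sweet_insert_1_floor below 0.012 m and z of sweet_2_centre in the frame of sweet_insert_1_floor between 0.012 and 0.022 m))) and angle between each of amber_jar_centre, cream_tub_centre, sweet_1_centre, sweet_2_centre's own z axis and vertical below 0.1 rad and linear speed of each of amber_jar, cream_tub, sweet_1, sweet_2 below 0.02 m/s and distance of each of violet_jar_centre, mould_cup_centre from where it was at the start of the episode below 0.03 m); the robot touches nothing.
It fails at once if the violet jar or the black cup is moved more than 30 mm from where it stood (distance of any of violet_jar_centre, mould_cup_centre from where it was at the start of the episode above 0.03 m).
It fails at once if the amber jar, the tub or a wrapped sweet is tipped over (leans more than 60 degrees) (angle between any of amber_jar_centre, cream_tub_centre, sweet_1_centre, sweet_2_centre's own z axis and vertical above 1.05 rad).
It fails at once if the amber jar, the tub or a wrapped sweet is dropped (falls free of the fingers from more than about 40 mm) ((linear speed of amber_jar above 0.9 m/s and contact force between the fingers and amber_jar below 0.05 N) or (linear speed of cream_tub above 0.9 m/s and contact force between the fingers and cream_tub below 0.05 N) or (linear speed of sweet_1 above 0.9 m/s and contact force between the fingers and sweet_1 below 0.05 N) or (linear speed of sweet_2 above 0.9 m/s and contact force between the fingers and sweet_2 below 0.05 N)).
It also fails if it takes over 106 s, if anything falls off the work surface, if the arm or the gripper's body presses on something with over 40 N, if the wrist force passes 120 N, or if a joint passes its speed limit or range.

### The arm

A 7-joint arm with a two-finger parallel gripper is mounted at the origin on a cart in front of the work surface, level with it; the furniture and walls round the work are solid. World frame = base frame: x ahead of the robot, y to its left, z up, the work surface at z = 0. Lengths are in mm, angles in rad, forces in N, time in s.
With the tool pointing down it reaches from about 375 to 925 mm from the base axis. Payload 3.1 kg.
Tool frame: the origin (TCP) lies at the very end of the fingers, on their centre line; the grasp point (between the pads) lies 19 mm behind it; z points along the fingers, y is the direction in which the jaws open and shut (so a half turn about z gives the same grasp; the last joint's range is limited). The gripper opens to 85 mm and grips with 20 to 120 N. Pads are 22 mm wide; open, the fingers measure 114 mm over their backs; the gripper's body (76 mm by 85 mm) begins 54 mm behind the grasp point. The pads swing forward as they close: fully open they stand 13 mm farther back than shut.
Start: joints at [1.209, 0.383, 0.044, 1.598, -0.018, 1.161, -0.05], TCP at [169.508, -627.511, 231.269] pointing down, gripper open.
Joint ranges: [-2.61, 2.61], [-0.41, 2.15], [-1.48, 1.57], [0, 2.5], [-1.57, 4.71], [0.05, 1.97], [-2.85, 2.85]. Speed limits (rad/s): [2.79, 2.79, 3.14, 3.14, 3.14, 3.14, 3.14].

### API

Orientations are given as [roll, pitch, yaw] about the fixed x, y, z axes, in that order (R = Rz(yaw) Ry(pitch) Rx(roll)).
In Python, from station import readout, vision, ticket gives the robot as it stands. The module is installed in compiled form; this text tells all that it offers.
- The arm moves only by the shell command python3 -m creep 'ROWS' [FORCE]. ROWS is JSON, a list of rows, each an object with "grip": the opening, from -1 (shut) to 1 (fully open), so that 0 is half open; "slide": the shift along the tool's x, y, z in m, a list of three; "rot": the turn, a rotation vector about the tool's x, y, z in rad, a list of three. In form: [{"grip": grip, "slide": [dx, dy, dz], "rot": [ax, ay, az]}, ...]. A call has exactly 10 rows; each row is the pose to reach, as a shift and turn from the pose commanded when the call began, along the tool's axes at that moment; what a row does not reach only later rows make up. A row lasts 1/12 s, in which the tool goes at most 41.7 mm and 7.16 degrees, less where a joint would pass 70% of its speed; a pose out of reach is approached as far as the arm can. A call with a gripper value outside its range is refused whole. The fingers move at their own pace and stop on an object; FORCE is the grip in N (left out, the last holds). Time passes only in rows, so rows that repeat a pose let the fingers close, or fill a call up. It gives the time, the measured TCP pose, the force and the opening at its end, in the units of the state.
- readout.sense(): the state, without advancing time (a new reading comes with each control period).
- vision.camera(name): name is "scene" or "side" or "wrist"; returns (picture, depth): 480x640x3 uint8, blue, green, red; 480x640 float32, mm along the optical axis (not along the pixel's ray), 0 where there is no reading.
- vision.camera_model(name): a dict with "K" (3x3 intrinsics, pixels), "origin" and "orientation" of the camera in the world; the wrist camera has in their place "mount" (4x4, takes a point from camera to tool coordinates, whose origin is the TCP and whose axes are the flange's). Camera axes: x right, y up, looking along -z (the intrinsics and any distortion apply to the point x, -y, -z); pixel columns grow to the right and rows downward; lengths in mm; the calibration is good to about 2 mm. A picture is of the moment at which its call begins: read the wrist's pose just before it. camera_model takes no time and is no camera call.
- ticket.finish_job(): hands the job in, once; it reports no verdict.
Trained networks look in the newest picture that a camera, given by its name, has taken for a name from the list of things; names that differ only in an ending like _2 or _b are one class to them, and where a whole thing is asked for, a point or a joint stands for the part that bears it (a point fixed in the world has none). Each returns a list of dicts, best first, with "p" (0 to 1); they miss things now and then, are a little off and sometimes report something else, mostly with a low value. They report only what shows in the picture. A call takes as long as a camera call. They do not tell look-alikes from the thing itself.
- vision.boxes_of(camera, thing): "rect" ([left, top, right, bottom] in pixels, round what is visible of it).
The state is a dict: "t": time; "qpos": joint angles; "joint_vel": joint speeds; "joint_efforts": joint torques, N m; "ee_pos": TCP position; "tcp_rot": TCP orientation; "force": force on the tool from outside, world axes, zero at the start; "moment": the same for the moment, N m; "grip_width": finger opening in mm.
Only numpy, scipy, OpenCV 4.12 (cv2) and the standard library are available. Lean on these libraries where they do the work, as an engineer would, in place of code of your own. Each camera call takes 0.05 s, during which the arm holds its last target.

## Working session

There is one attempt and no reset: what is moved stays moved. The work goes in short steps, Python scripts to look and compute and a shell command to move; the robot and the scene stay as the last step left them, time stands still between calls to the robot, and variables do not carry over. Pictures are saved under pics/ and viewed, and the job is handed in when it is done.

```bash
mkdir -p pics; python3 - <<'E'
from station import readout, vision
import cv2
print(readout.sense())
for n in ("scene","side","wrist"):
    p,d=vision.camera(n); cv2.imwrite(f"pics/{n}0.png",p); m=vision.camera_model(n); print(n,m)
E
```

```text
{'t': 0.0, 'qpos': array([ 1.2091788 ,  0.38382903,  0.04382694,  1.59956658, -0.01790073,
        1.16119958, -0.04991731]), 'joint_vel': array([ 0.00019273,  0.00028684, -0.00124202, -0.00022315, -0.00101118,
        0.00029074, -0.00048032]), 'joint_efforts': array([ 3.18807488e-04, -4.33464897e+01,  1.02477070e+00, -2.49514121e+01,
        1.06024439e-02,  1.13466382e-02,  5.81748921e-06]), 'ee_pos': array([ 169.2537566 , -626.60596235,  229.89433297]), 'tcp_rot': array([-3.13898601e+00,  1.36542805e-04,  2.63886496e-01]), 'force': array([-0.01325897,  0.18321527,  0.01789121]), 'moment': array([ 0.00917528,  0.01095701, -0.02706846]), 'grip_width': 85.18412921141302}
scene {'K': array([[578.59138669,   0.        , 320.66301571],
       [  0.        , 578.59138669, 246.66269415],
       [  0.        ,   0.        ,   1.        ]]), 'origin': array([-126.26858725, 1186.54584327,  634.40644175]), 'orientation': array([ 1.14378423,  0.01489014, -2.59561197])}
side {'K': array([[484.41307606,   0.        , 307.86360999],
       [  0.        , 484.41307606, 237.00269406],
       [  0.        ,   0.        ,   1.        ]]), 'origin': array([ 718.31090109, -795.37083788,  727.18424853]), 'orientation': array([ 0.92123662, -0.00444934,  0.17652829])}
wrist {'K': array([[384.70548455,   0.        , 320.65898036],
       [  0.        , 384.70548455, 241.65055973],
       [  0.        ,   0.        ,   1.        ]]), 'mount': array([[ 3.64928269e-04,  9.63405688e-01,  2.68047285e-01,
         6.75550224e+01],
       [ 9.99999725e-01, -1.78597499e-04, -7.19523504e-04,
        -1.13204427e+00],
       [-6.45320462e-04,  2.68047474e-01, -9.63405489e-01,
        -1.43743981e+02],
       [ 0.00000000e+00,  0.00000000e+00,  0.00000000e+00,
         1.00000000e+00]])}
```

View pics/scene0.png

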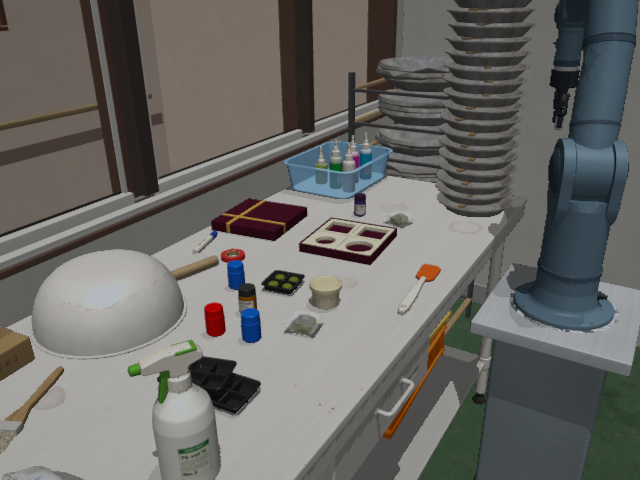

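View pics/side0.png

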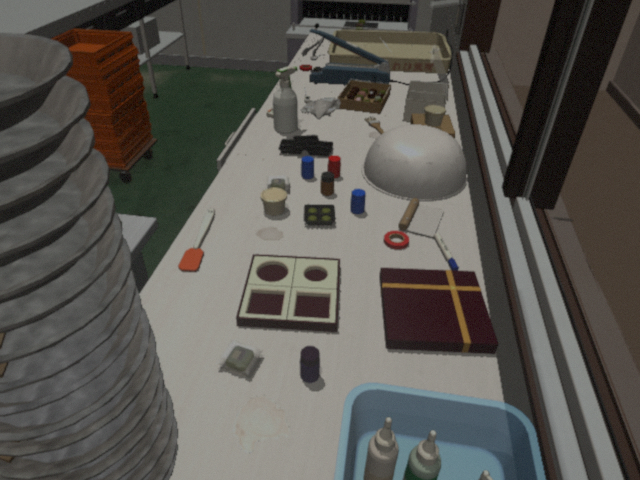

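View pics/wrist0.png

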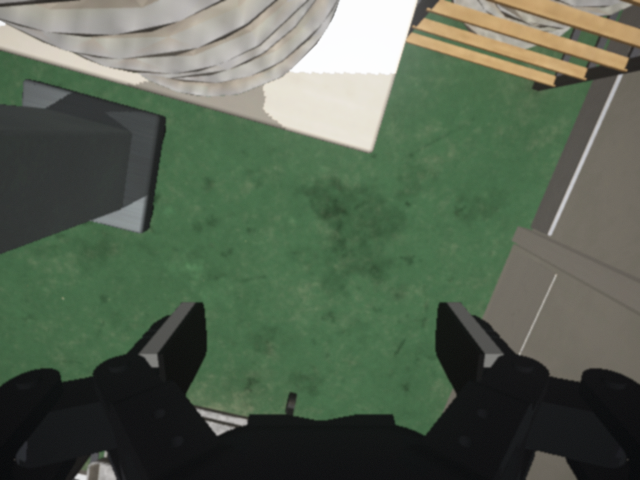

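The scene picture shows the amber jar at about (247,300) between blue and red look-alikes, the tub at (325,292), sweets at (303,325) and (398,220), the gift box at (349,240), the violet jar at (360,204) and the black cup at (283,282). A tall plate stack stands at (485,100), between the arm's start pose and the work.

```bash
cat > h.py <<'E'
import numpy as np, cv2
from scipy.spatial.transform import Rotation as R
from station import readout, vision
def pose(name, s=None):
    m=vision.camera_model(name); K=m["K"]
    if name=="wrist":
        s=s or readout.sense()
        T=np.eye(4); T[:3,:3]=R.from_euler("xyz",s["tcp_rot"]).as_matrix(); T[:3,3]=s["ee_pos"]
        T=T@m["mount"]
    else:
        T=np.eye(4); T[:3,:3]=R.from_euler("xyz",m["orientation"]).as_matrix(); T[:3,3]=m["origin"]
    return K,T
def cloud(name,d,s=None):
    K,T=pose(name,s); v,u=np.mgrid[0:480,0:640]
    x=(u-K[0,2])/K[0,0]*d; y=(v-K[1,2])/K[1,1]*d
    P=np.stack([x,-y,-d],-1)@T[:3,:3].T+T[:3,3]
    P[d<=0]=np.nan
    return P
def ray(name,u,v,z,s=None):
    K,T=pose(name,s); r=T[:3,:3]@np.array([(u-K[0,2])/K[0,0],-(v-K[1,2])/K[1,1],-1.])
    return T[:3,3]+r*(z-T[2,3])/r[2]
def proj(name,P,s=None):
    K,T=pose(name,s); c=(np.atleast_2d(P)-T[:3,3])@T[:3,:3]
    return np.stack([K[0,0]*c[:,0]/-c[:,2]+K[0,2], K[1,1]*(-c[:,1])/-c[:,2]+K[1,2]],-1)
def circ(xy):
    A=np.c_[2*xy,np.ones(len(xy))]; s=np.linalg.lstsq(A,(xy**2).sum(1),rcond=None)[0]
    return s[:2],np.sqrt(s[2]+s[:2]@s[:2])
E
python3 - <<'E'
from h import *
np.set_printoptions(precision=1,suppress=True)
for n in ("scene","side"):
    p,d=vision.camera(n); P=cloud(n,d); np.savez(f"{n}.npz",p=p,d=d,P=P)
    for t in ["amber_jar_centre","cream_tub_centre","sweet_1_centre","violet_jar_centre","mould_cup_centre","jar_insert_floor","tub_insert_floor","sweet_insert_1_floor"]:
        for r in vision.boxes_of(n,t):
            if r["p"]<.25: continue
            a,b,c,e=[int(round(q)) for q in r["rect"]]
            Q=P[b:e,a:c].reshape(-1,3); Q=Q[np.isfinite(Q).all(1)]
            m=P[(b+e)//2,(a+c)//2]
            print(n,t,round(r["p"],2),[a,b,c,e],m, np.nanpercentile(Q[:,2],[2,98]))
# plates
P=np.load("side.npz")["P"]; Q=P[40:,:170].reshape(-1,3)
Q=Q[(Q[:,1]>-900)&(Q[:,0]<900)&(Q[:,2]>20)]; print("stack side",Q.min(0),Q.max(0))
P=np.load("scene.npz")["P"]; Q=P[0:210,440:530].reshape(-1,3);Q=Q[np.isfinite(Q).all(1)&(Q[:,2]>20)]; print("stack scene",np.percentile(Q,[1,50,99],axis=0))
for z in (100,200,300,400,500):
  q=Q[abs(Q[:,2]-z)<40]; q=q[(q[:,1]>-800)]; print(z,q.min(0),q.max(0)) if len(q) else 0
E
```

```text
scene amber_jar_centre 0.82 [205, 304, 227, 335] [559.4 468.6  41.2] [-1.5 61.3]
scene amber_jar_centre 0.81 [239, 309, 263, 342] [487.3 450.9  40.5] [-1.5 61.1]
scene amber_jar_centre 0.8 [239, 282, 259, 311] [555.9 368.   44.4] [-1.3 61.2]
scene amber_jar_centre 0.72 [230, 260, 244, 289] [646.1 295.8  40.7] [ 1.4 61. ]
scene cream_tub_centre 0.87 [309, 276, 345, 310] [423.4 273.1  42.3] [-1.9 51.5]
scene sweet_1_centre 0.62 [381, 210, 414, 228] [ 490.1 -228.1   21.9] [-2.8 33.8]
scene violet_jar_centre 0.71 [355, 195, 367, 215] [ 617.  -250.    34.3] [-2.  64.6]
scene mould_cup_centre 0.97 [261, 272, 304, 293] [562.7 240.   16.5] [-2.2 19.6]
scene jar_insert_floor 0.7 [304, 231, 349, 245] [607.3 -30.5  13.2] [-1.  24.2]
scene tub_insert_floor 0.79 [338, 238, 384, 257] [501.6 -30.4  10.4] [ 0.3 24.3]
scene tub_insert_floor 0.44 [319, 220, 358, 238] [ 613.8 -106.8   10.1] [-1.  24.4]
scene sweet_insert_1_floor 0.9 [318, 219, 359, 236] [ 619.6 -116.9   11.3] [-1.3 24.4]
side amber_jar_centre 0.8 [301, 154, 312, 178] [499.4 418.6  46.8] [-2.1 61.9]
side amber_jar_centre 0.79 [350, 189,
[... 712 characters left out ...]
[249, 253, 298, 287] [499.8   1.4   8.8] [-1.4 24.5]
side tub_insert_floor 0.59 [318, 173, 333, 193] [567.  336.2  46. ] [-1.5 61.6]
side tub_insert_floor 0.35 [300, 343, 318, 384] [ 630.6 -275.4   57.2] [-1.4 65.6]
side sweet_insert_1_floor 0.58 [285, 287, 336, 322] [600.3 -90.2  10. ] [ 7.8 24. ]
stack side [ 326.  -599.6   28.9] [ 473.2 -377.   603.2]
stack scene [[  245.6 -1329.9    30.5]
 [  346.   -423.8   331.4]
 [  794.3  -367.8   585.2]]
100 [ 238.4 -560.4   60. ] [ 465.2 -357.7  139.8]
200 [ 239.2 -566.8  160. ] [ 470.3 -364.2  239.9]
300 [ 237.8 -747.5  260.1] [ 576.9 -359.1  339.9]
400 [ 238.4 -580.7  360. ] [ 467.  -357.8  440. ]
500 [ 241.9 -589.9  460. ] [ 468.1 -359.4  540. ]
```

```bash
python3 - <<'E'
from h import *
np.set_printoptions(precision=1,suppress=True)
D={n:np.load(f"{n}.npz")["P"] for n in ("scene","side")}
def sel(n,c,r,z0,z1):
    Q=D[n].reshape(-1,3); return Q[(np.hypot(Q[:,0]-c[0],Q[:,1]-c[1])<r)&(Q[:,2]>z0)&(Q[:,2]<z1)]
for nm,c,r,z0,z1 in [("amber",(562,350),35,57,66),("violet",(622,-265),40,60,70),("tub",(440,245),55,47,56),("cup",(565,233),60,5,25)]:
    for n in D:
        Q=sel(n,c,r,z0,z1)
        if len(Q)>8:
            h=cv2.minAreaRect(Q[:,:2].astype(np.float32)); print(nm,n,len(Q),"rect",[np.round(k,1) for k in h],"mean",Q.mean(0))
for nm,c in [("sweetA",(495,-245)),("sweetB",(425,360))]:
    for n in D:
        for z0 in (5,24):
            Q=sel(n,c,70,z0,45)
            if len(Q)>8: print(nm,n,z0,len(Q),[np.round(k,1) for k in cv2.minAreaRect(Q[:,:2].astype(np.float32))],Q.mean(0),Q[:,2].max())
for n in D:
    Q=sel(n,(550,-55),170,19,28)
    print("box",n,[np.round(k,1) for k in cv2.minAreaRect(Q[:,:2].astype(np.float32))])
Q=np.vstack([sel(n,(355,-475),160,30,650) for n in D])
print(np.hypot(Q[:,0],Q[:,1]).min(),Q.max(0),Q.min(0))
C,r=circ(Q[:,:2]);print(C,r)
E
cat > t.py <<'E'
from h import *
for n in ("scene","side"):
    p=np.load(n+".npz")["p"]
    r={"scene":(180,180,440,360),"side":(190,140,400,400)}[n]
    cv2.imwrite(f"pics/{n}_z.png",cv2.resize(p[r[1]:r[3],r[0]:r[2]],None,fx=[3,2.2][n=="side"],fy=[3,2.2][n=="side"],interpolation=3))
E
python3 t.py
```

```text
amber scene 121 rect [array([568.3, 360.5]), array([33.5, 37.6]), np.float64(38.9)] mean [567.8 361.5  59.6]
amber side 71 rect [array([568.9, 357.8]), array([38. , 29.7]), np.float64(68.5)] mean [569.  356.3  59.7]
violet scene 41 rect [array([ 624.1, -254.9]), array([32.1, 34.2]), np.float64(16.3)] mean [ 625.2 -255.2   63.6]
violet side 247 rect [array([ 628.5, -260.4]), array([31.5, 32.9]), np.float64(46.5)] mean [ 628.3 -261.4   63.7]
tub scene 409 rect [array([441.9, 249. ]), array([69.1, 69.8]), np.float64(2.0)] mean [441.8 250.9  49.4]
tub side 313 rect [array([443.3, 245.4]), array([70.6, 68.1]), np.float64(54.9)] mean [443.4 245.3  49.4]
cup scene 681 rect [array([567.9, 229.6]), array([81.2, 85.4]), np.float64(10.1)] mean [567.1 232.4  14.9]
cup side 585 rect [array([566.7, 230.5]), array([80.7, 84.4]), np.float64(10.6)] mean [567.2 229.   14.8]
sweetA scene 5 300 [array([ 497.1, -249. ]), array([55.7, 69.8]), np.float64(84.7)] [ 491.2 -240.6   23.4] 35.99024775888847
sweetA scene 24 159 [array([ 494.2, -250.8]), array([52.1, 63.3]), np.float64(81.4)] [ 491.6 -244.7   29.7
[... 292 characters left out ...]
ay([426.9, 361.2]), array([65.3, 57.9]), np.float64(11.2)] [421.2 369.1  25.1] 35.72662443283468
sweetB scene 24 405 [array([426.6, 359.8]), array([60. , 55.4]), np.float64(12.4)] [423.  364.7  30.3] 35.72662443283468
sweetB side 5 287 [array([428.4, 353. ]), array([63.1, 53.6]), np.float64(13.6)] [430.8 347.6  26.9] 36.96891705523046
sweetB side 24 195 [array([428., 354.]), array([56.5, 50. ]), np.float64(12.0)] [429.2 350.9  30.5] 36.96891705523046
box scene [array([552.7, -56.8]), array([202.2, 214.7]), np.float64(4.9)]
box side [array([553.5, -59.1]), array([200. , 204.1]), np.float64(5.6)]
473.97097630588564 [ 473.2 -357.7  603.2] [ 235.4 -599.6   30. ]
[ 362.6 -478.7] 89.45094809939292
```

View pics/scene_z.png

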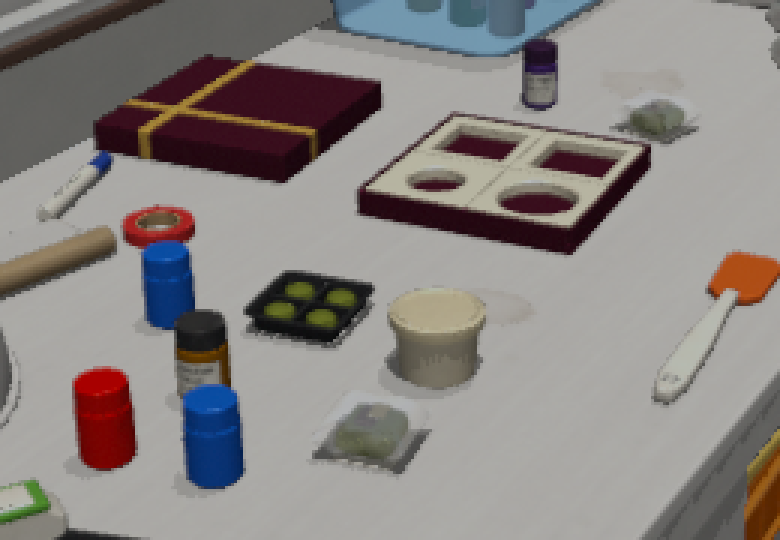

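```bash
cat > plan.py <<'E'
import sys,json
from h import *
def plan(wps):
    s=readout.sense(); y0=s["tcp_rot"][2]; p0=s["ee_pos"]; RT=R.from_euler("xyz",[np.pi,0,y0]).as_matrix()
    print("t",round(s["t"],2),"now",np.round(p0,1),round(y0,3),"w",round(s["grip_width"],1),"q",np.round(s["qpos"],2))
    last=(p0,y0)
    for x,y,z,yaw in wps:
        P=np.array([x,y,z]); sl=RT.T@(P-p0)/1000; a=-(yaw-y0)
        d=np.linalg.norm(P-last[0]); n=max(d/41.7,abs(np.degrees(yaw-last[1]))/7.16)
        print([x,y,z,yaw],"slide",np.round(sl,4).tolist(),"rotz",round(a,3),"rows",round(n,1)); last=(P,yaw)
if __name__=="__main__": plan(json.loads(sys.argv[1]))
E
python3 plan.py '[[130,-490,240,0.7],[108,-375,245,1.0],[195,-338,245,1.2],[270,-282,245,1.38],[330,-225,245,1.38],[490,-290,245,1.38]]'
```

```text
t 1.05 now [ 169.5 -627.5  231.3] 0.264 w 85.3 q [ 1.21  0.38  0.04  1.6  -0.02  1.16 -0.05]
[130, -490, 240, 0.7] slide [-0.0023, -0.1431, -0.0087] rotz -0.436 rows 3.5
[108, -375, 245, 1.0] slide [0.0065, -0.2598, -0.0137] rotz -0.736 rows 2.8
[195, -338, 245, 1.2] slide [0.1001, -0.2728, -0.0137] rotz -0.936 rows 2.3
[270, -282, 245, 1.38] slide [0.1871, -0.3073, -0.0137] rotz -1.116 rows 2.2
[330, -225, 245, 1.38] slide [0.2599, -0.3467, -0.0137] rotz -1.116 rows 2.0
[490, -290, 245, 1.38] slide [0.3974, -0.2422, -0.0137] rotz -1.116 rows 4.1
```

```bash
python3 -m creep '[{"grip":1,"slide":[-0.002,-0.03,-0.005],"rot":[0,0,-0.1]},{"grip":1,"slide":[-0.002,-0.07,-0.009],"rot":[0,0,-0.2]},{"grip":1,"slide":[-0.002,-0.107,-0.009],"rot":[0,0,-0.32]},{"grip":1,"slide":[-0.002,-0.143,-0.009],"rot":[0,0,-0.436]},{"grip":1,"slide":[0,-0.18,-0.01],"rot":[0,0,-0.54]},{"grip":1,"slide":[0.003,-0.22,-0.012],"rot":[0,0,-0.64]},{"grip":1,"slide":[0.0065,-0.26,-0.0137],"rot":[0,0,-0.736]},{"grip":1,"slide":[0.0065,-0.26,-0.0137],"rot":[0,0,-0.736]},{"grip":1,"slide":[0.0065,-0.26,-0.0137],"rot":[0,0,-0.736]},{"grip":1,"slide":[0.0065,-0.26,-0.0137],"rot":[0,0,-0.736]}]' 60; python3 plan.py '[[195,-338,245,1.15],[270,-282,245,1.3],[330,-225,245,1.38],[430,-255,245,1.38]]'
```

```text
t: 1.88
ee_pos: [108.2, -375.7, 245.8]
tcp_rot: [3.139, 0.002, 0.999]
force: [-0.5, -1.0, 0.2]
grip_width: 85.7
t 1.88 now [ 108.2 -375.7  245.8] 0.999 w 85.7 q [ 1.25 -0.14 -0.06  2.15 -0.01  1.12  0.62]
[195, -338, 245, 1.15] slide [0.0786, 0.0526, 0.0008] rotz -0.151 rows 2.3
[270, -282, 245, 1.3] slide [0.1663, 0.0854, 0.0008] rotz -0.301 rows 2.2
[330, -225, 245, 1.38] slide [0.2467, 0.105, 0.0008] rotz -0.381 rows 2.0
[430, -255, 245, 1.38] slide [0.2756, 0.2053, 0.0008] rotz -0.381 rows 2.5
```

```bash
python3 -m creep '[{"grip":1,"slide":[0.039,0.026,0],"rot":[0,0,-0.07]},{"grip":1,"slide":[0.078,0.052,0],"rot":[0,0,-0.15]},{"grip":1,"slide":[0.11,0.066,0],"rot":[0,0,-0.2]},{"grip":1,"slide":[0.14,0.077,0],"rot":[0,0,-0.25]},{"grip":1,"slide":[0.166,0.085,0],"rot":[0,0,-0.3]},{"grip":1,"slide":[0.205,0.095,0],"rot":[0,0,-0.34]},{"grip":1,"slide":[0.247,0.105,0],"rot":[0,0,-0.381]},{"grip":1,"slide":[0.257,0.14,0],"rot":[0,0,-0.381]},{"grip":1,"slide":[0.266,0.175,0],"rot":[0,0,-0.381]},{"grip":1,"slide":[0.2756,0.205,0],"rot":[0,0,-0.381]}]'; python3 plan.py '[[496,-252,200,1.38]]'
```

```text
t: 2.72
ee_pos: [433.9, -254.9, 245.7]
tcp_rot: [3.138, -0.0, 1.381]
force: [0.2, -0.1, 0.3]
grip_width: 85.6
t 2.72 now [ 433.9 -254.9  245.7] 1.381 w 85.6 q [ 0.9   0.12 -0.47  1.91  0.06  1.12  0.21]
[496, -252, 200, 1.38] slide [0.0146, 0.0604, 0.0457] rotz 0.001 rows 1.9
```

```bash
python3 -m creep '[{"grip":1,"slide":[0.006,0.03,0.02],"rot":[0,0,0]},{"grip":1,"slide":[0.0146,0.06,0.0457],"rot":[0,0,0]},{"grip":1,"slide":[0.0146,0.06,0.0457],"rot":[0,0,0]},{"grip":1,"slide":[0.0146,0.06,0.0457],"rot":[0,0,0]},{"grip":1,"slide":[0.0146,0.06,0.0457],"rot":[0,0,0]},{"grip":1,"slide":[0.0146,0.06,0.0457],"rot":[0,0,0]},{"grip":1,"slide":[0.0146,0.06,0.0457],"rot":[0,0,0]},{"grip":1,"slide":[0.0146,0.06,0.0457],"rot":[0,0,0]},{"grip":1,"slide":[0.0146,0.06,0.0457],"rot":[0,0,0]},{"grip":1,"slide":[0.0146,0.06,0.0457],"rot":[0,0,0]}]'
cat > look.py <<'E'
import sys
from h import *
np.set_printoptions(precision=1,suppress=True)
s=readout.sense(); p,d=vision.camera("wrist"); cv2.imwrite(f"pics/{sys.argv[1]}.png",p)
P=cloud("wrist",d,s); np.savez(f"w_{sys.argv[1]}.npz",p=p,d=d,P=P,pos=s["ee_pos"],rot=s["tcp_rot"])
print(s["t"],s["ee_pos"],s["tcp_rot"])
if len(sys.argv)>2:
    x,y,r,z0,z1=map(float,sys.argv[2:7])
    Q=P.reshape(-1,3); Q=Q[(np.hypot(Q[:,0]-x,Q[:,1]-y)<r)&(Q[:,2]>z0)&(Q[:,2]<z1)]
    c,sz,a=cv2.minAreaRect(Q[:,:2].astype(np.float32)); print(len(Q),np.round(c,1),np.round(sz,1),round(a,1),"mean",Q.mean(0),"zmax",Q[:,2].max())
E
python3 look.py w1 496 -252 60 22 45; python3 - <<'E'
from h import *
s=readout.sense(); print(vision.boxes_of("wrist","sweet_1_centre"))
E
```

```text
t: 3.55
ee_pos: [490.9, -251.2, 200.4]
tcp_rot: [3.14, 0.001, 1.38]
force: [-0.3, -0.7, -0.3]
grip_width: 85.7
3.55 [ 490.9 -251.2  200.4] [3.1 0.  1.4]
4184 [ 496.9 -253.3] [54.3 63.1] 79.0 mean [ 496.8 -251.1   31.4] zmax 37.484873083130026
[{'rect': [293.1, 185.9, 370.0, 252.7], 'p': 0.57}]
```

View pics/w1.png

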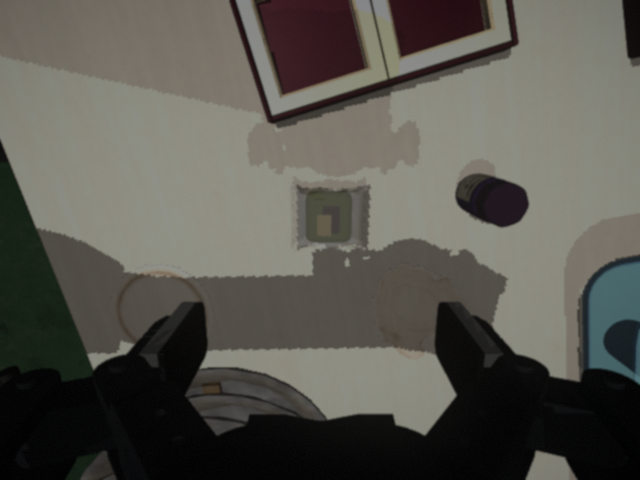

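The wrist picture shows sweet A at about (330,218), with its sides square to the jaws. The violet jar is at (492,198), well clear, and the near edge of the box is at the top.

```bash
python3 plan.py '[[497,-252,100,1.38],[497,-252,13,1.38]]'
```

```text
t 3.65 now [ 490.9 -250.9  199.9] 1.38 w 85.4 q [ 0.82  0.27 -0.49  1.85  0.14  1.06  0.09]
[497, -252, 100, 1.38] slide [0.0001, 0.0062, 0.0999] rotz 0.0 rows 2.4
[497, -252, 13, 1.38] slide [0.0001, 0.0062, 0.1869] rotz 0.0 rows 2.1
```

```bash
python3 -m creep '[{"grip":1,"slide":[0,0.006,0.035],"rot":[0,0,0]},{"grip":1,"slide":[0,0.006,0.07],"rot":[0,0,0]},{"grip":1,"slide":[0,0.006,0.1],"rot":[0,0,0]},{"grip":1,"slide":[0,0.006,0.125],"rot":[0,0,0]},{"grip":1,"slide":[0,0.006,0.15],"rot":[0,0,0]},{"grip":1,"slide":[0,0.006,0.17],"rot":[0,0,0]},{"grip":1,"slide":[0,0.006,0.18],"rot":[0,0,0]},{"grip":1,"slide":[0,0.006,0.187],"rot":[0,0,0]},{"grip":1,"slide":[0,0.006,0.187],"rot":[0,0,0]},{"grip":1,"slide":[0,0.006,0.187],"rot":[0,0,0]}]' 30; python3 look.py w2;python3 plan.py '[[497,-252,13,1.38]]'
```

```text
t: 4.48
ee_pos: [497.7, -252.1, 13.0]
tcp_rot: [3.14, 0.0, 1.381]
force: [0.1, -0.1, 1.1]
grip_width: 85.4
4.4833 [ 497.7 -252.1   13. ] [3.1 0.  1.4]
t 4.53 now [ 498.2 -252.3   13.6] 1.381 w 85.3 q [ 0.74  0.54 -0.41  1.94  0.31  0.72 -0.05]
[497, -252, 13, 1.38] slide [0.0001, -0.0012, 0.0006] rotz 0.001 rows 0.0
```

View pics/w2.png

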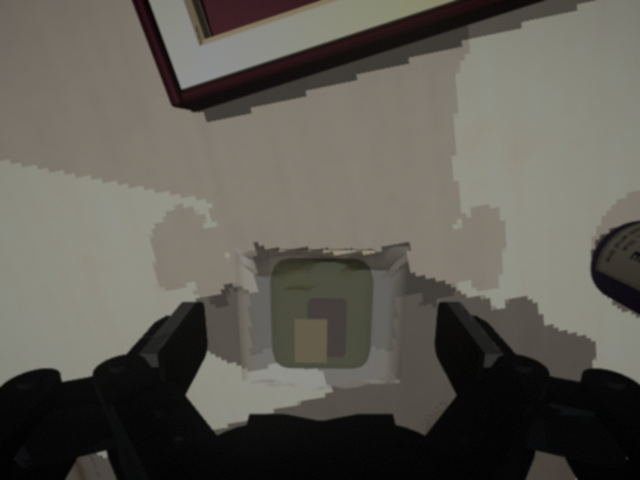

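Sweet A sits centred between the fingers, with the film at columns 240–408 and the fingers at 206 and 437. Next I close the fingers.

```bash
python3 -m creep '[{"grip":0.2,"slide":[0,0,0],"rot":[0,0,0]},{"grip":0.1,"slide":[0,0,0],"rot":[0,0,0]},{"grip":0.1,"slide":[0,0,0],"rot":[0,0,0]},{"grip":0.1,"slide":[0,0,0],"rot":[0,0,0]},{"grip":0.1,"slide":[0,0,0],"rot":[0,0,0]},{"grip":0.1,"slide":[0,0,0],"rot":[0,0,0]},{"grip":0.1,"slide":[0,0,0],"rot":[0,0,0]},{"grip":0.1,"slide":[0,0,0],"rot":[0,0,0]},{"grip":0.1,"slide":[0,0,0],"rot":[0,0,0]},{"grip":0.1,"slide":[0,0,0],"rot":[0,0,0]}]' 30; python3 plan.py '[[497,-252,13,1.38]]'
```

```text
t: 5.37
ee_pos: [498.1, -252.4, 13.6]
tcp_rot: [3.139, 0.001, 1.381]
force: [-0.7, -0.0, 6.4]
grip_width: 55.6
t 5.37 now [ 498.1 -252.4   13.6] 1.381 w 55.6 q [ 0.74  0.54 -0.41  1.94  0.31  0.72 -0.05]
[497, -252, 13, 1.38] slide [0.0002, -0.0011, 0.0006] rotz 0.001 rows 0.0
```

```bash
python3 plan.py '[[498,-252,110,1.38],[509.5,-110,110,1.66]]'
```

```text
t 5.37 now [ 498.1 -252.4   13.6] 1.381 w 55.6 q [ 0.74  0.54 -0.41  1.94  0.31  0.72 -0.05]
[498, -252, 110, 1.38] slide [0.0004, -0.0002, -0.0964] rotz 0.001 rows 2.3
[509.5, -110, 110, 1.66] slide [0.142, -0.0157, -0.0964] rotz -0.279 rows 3.4
```

```bash
python3 -m creep '[{"grip":0.1,"slide":[0,0,-0.02],"rot":[0,0,0]},{"grip":0.1,"slide":[0,0,-0.05],"rot":[0,0,0]},{"grip":0.1,"slide":[0,0,-0.08],"rot":[0,0,0]},{"grip":0.1,"slide":[0.02,-0.002,-0.0964],"rot":[0,0,-0.05]},{"grip":0.1,"slide":[0.055,-0.006,-0.0964],"rot":[0,0,-0.12]},{"grip":0.1,"slide":[0.09,-0.01,-0.0964],"rot":[0,0,-0.2]},{"grip":0.1,"slide":[0.12,-0.013,-0.0964],"rot":[0,0,-0.25]},{"grip":0.1,"slide":[0.142,-0.0157,-0.0964],"rot":[0,0,-0.279]},{"grip":0.1,"slide":[0.142,-0.0157,-0.0964],"rot":[0,0,-0.279]},{"grip":0.1,"slide":[0.142,-0.0157,-0.0964],"rot":[0,0,-0.279]}]'; python3 look.py w3 550 -55 170 17 28; python3 plan.py '[[509,-110,24,1.66]]'
```

```text
t: 6.2
ee_pos: [508.1, -107.4, 108.5]
tcp_rot: [-3.141, -0.0, 1.664]
force: [0.3, -1.4, -1.3]
grip_width: 55.2
6.2 [ 508.1 -107.4  108.5] [-3.1 -0.   1.7]
62176 [553.7 -61.1] [200.6 193.5] 5.6 mean [562.2 -32.1  23. ] zmax 27.540103656063366
t 6.25 now [ 507.9 -109.5  108.4] 1.661 w 55.4 q [ 0.64  0.35 -0.58  1.99  0.25  0.87  0.02]
[509, -110, 24, 1.66] slide [-0.0006, 0.001, 0.0844] rotz 0.001 rows 2.0
```

View pics/w3.png

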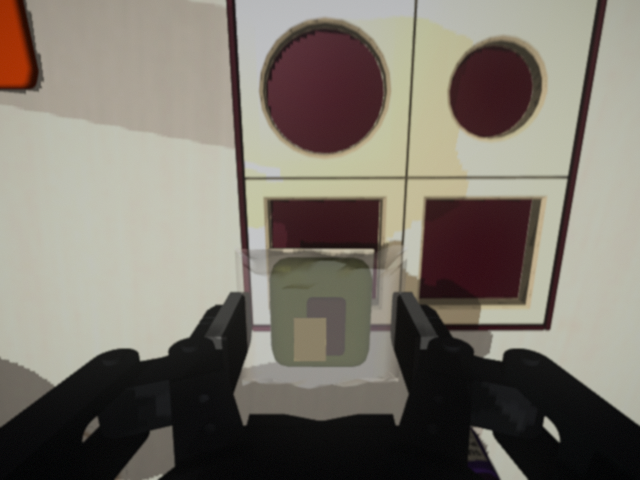

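```bash
python3 - <<'E'
from h import *
np.set_printoptions(precision=1,suppress=True)
z=np.load("w_w3.npz"); s=dict(ee_pos=z["pos"],tcp_rot=z["rot"])
f=lambda u,v,h=22:ray("wrist",u,v,h,s)[:2]
c=f(407,178);print("box ctr",c)
a,b=f(247,178),f(570,177);print("seam yaw",np.degrees(np.arctan2(*(b-a)[::-1])),np.linalg.norm(b-a),(a+b)/2)
for nm,pts in [("large",[(261,88),(386,88),(323,19),(323,156)]),("small",[(448,92),(546,88),(497,36),(490,140)])]:
    q=np.array([f(*p) for p in pts]); print(nm,(circ(q)))
q=np.array([f(*p) for p in [(423,197),(543,197),(533,306),(418,304)]]);print("sq far",q.mean(0),q)
th=.092;u=np.array([np.cos(th),np.sin(th)]);v=np.array([-u[1],u[0]])
for n,i,j in [("sw near",-1,-1),("sw far",1,-1),("tub",-1,1),("jar",1,1)]: print(n,c+47.25*(i*u+j*v))
E
```

```text
box ctr [554.5 -58.8]
seam yaw 5.5386667622904895 191.78984680694236 [555.3 -58.5]
large (array([500.5, -15.1]), np.float64(35.40560686134704))
small (array([597.1,  -5.5]), np.float64(27.314940348797883))
sq far [ 606.7 -100.9] [[ 565.9  -69.2]
 [ 637.8  -62.4]
 [ 649.  -133.1]
 [ 574.2 -138.8]]
sw near [ 511.8 -110.2]
sw far [ 605.9 -101.6]
tub [503.1 -16.1]
jar [597.2  -7.5]
```

```bash
python3 -m creep '[{"grip":0.1,"slide":[-0.0008,0.003,0.015],"rot":[0,0,0]},{"grip":0.1,"slide":[-0.0008,0.003,0.035],"rot":[0,0,0]},{"grip":0.1,"slide":[-0.0008,0.003,0.055],"rot":[0,0,0]},{"grip":0.1,"slide":[-0.0008,0.003,0.067],"rot":[0,0,0]},{"grip":0.1,"slide":[-0.0008,0.003,0.074],"rot":[0,0,0]},{"grip":0.1,"slide":[-0.0008,0.003,0.079],"rot":[0,0,0]},{"grip":0.1,"slide":[-0.0008,0.003,0.0825],"rot":[0,0,0]},{"grip":0.1,"slide":[-0.0008,0.003,0.0845],"rot":[0,0,0]},{"grip":0.1,"slide":[-0.0008,0.003,0.0845],"rot":[0,0,0]},{"grip":0.1,"slide":[-0.0008,0.003,0.0845],"rot":[0,0,0]}]'; python3 plan.py '[[511,-110,24,1.66]]'
```

```text
t: 7.08
ee_pos: [512.1, -110.0, 24.8]
tcp_rot: [3.14, 0.0, 1.66]
force: [-0.3, 0.6, -0.5]
grip_width: 55.3
t 7.08 now [ 512.1 -110.    24.8] 1.66 w 55.3 q [ 0.58  0.49 -0.52  2.02  0.36  0.72 -0.07]
[511, -110, 24, 1.66] slide [0.0001, -0.0011, 0.0008] rotz -0.0 rows 0.0
```

```bash
python3 -m creep '[{"grip":0.1,"slide":[0,-0.0005,0.0008],"rot":[0,0,0]},{"grip":0.1,"slide":[0,-0.0005,0.0013],"rot":[0,0,0]},{"grip":0.1,"slide":[0,-0.0005,0.0013],"rot":[0,0,0]},{"grip":0.4,"slide":[0,-0.0005,0.0013],"rot":[0,0,0]},{"grip":0.6,"slide":[0,-0.0005,0.0013],"rot":[0,0,0]},{"grip":0.75,"slide":[0,-0.0005,0.0013],"rot":[0,0,0]},{"grip":0.75,"slide":[0,-0.0005,-0.005],"rot":[0,0,0]},{"grip":0.75,"slide":[0,-0.0005,-0.02],"rot":[0,0,0]},{"grip":0.75,"slide":[0,-0.0005,-0.05],"rot":[0,0,0]},{"grip":0.75,"slide":[0,-0.0005,-0.09],"rot":[0,0,0]}]'; python3 plan.py '[[511,-110,150,1.66],[450,190,150,1.7]]'; python3 look.py w4
```

```text
t: 7.92
ee_pos: [507.8, -109.5, 112.6]
tcp_rot: [-3.135, -0.003, 1.66]
force: [1.3, -0.1, 0.6]
grip_width: 74.6
t 7.92 now [ 507.8 -109.5  112.6] 1.66 w 74.6 q [ 0.65  0.35 -0.59  1.98  0.25  0.89  0.02]
[511, -110, 150, 1.66] slide [-0.0008, 0.0031, -0.0374] rotz 0.0 rows 0.9
[450, 190, 150, 1.7] slide [0.3034, -0.0309, -0.0374] rotz -0.04 rows 7.3
7.9167 [ 507.8 -109.5  112.6] [-3.1 -0.   1.7]
```

View pics/w4.png

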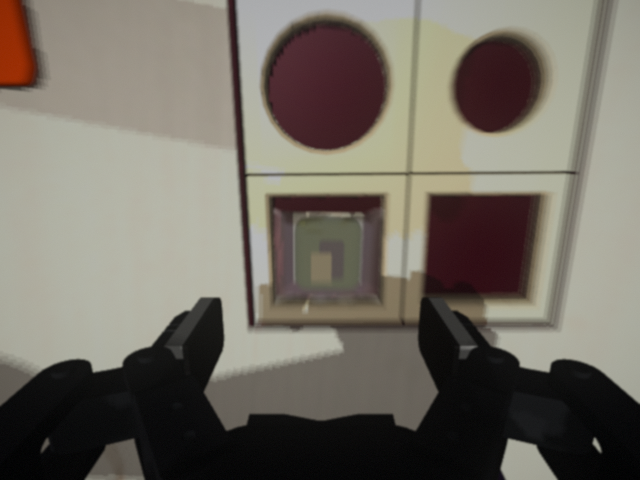

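Sweet A is seated in the near square recess, at about (329,248). Next I go to sweet B.

```bash
python3 -m creep '[{"grip":0.75,"slide":[0.03,0,-0.03],"rot":[0,0,0]},{"grip":0.75,"slide":[0.07,-0.005,-0.06],"rot":[0,0,-0.02]},{"grip":0.75,"slide":[0.11,-0.01,-0.07],"rot":[0,0,-0.04]},{"grip":0.75,"slide":[0.15,-0.015,-0.07],"rot":[0,0,-0.06]},{"grip":0.75,"slide":[0.19,-0.02,-0.07],"rot":[0,0,-0.08]},{"grip":0.75,"slide":[0.23,-0.025,-0.07],"rot":[0,0,-0.09]},{"grip":0.75,"slide":[0.27,-0.029,-0.07],"rot":[0,0,-0.1]},{"grip":0.75,"slide":[0.31,-0.033,-0.07],"rot":[0,0,-0.11]},{"grip":0.75,"slide":[0.35,-0.036,-0.07],"rot":[0,0,-0.12]},{"grip":0.75,"slide":[0.39,-0.038,-0.07],"rot":[0,0,-0.12]}]'; python3 plan.py '[[427.5,357,170,1.78]]'
```

```text
t: 8.8
ee_pos: [437.6, 277.1, 184.8]
tcp_rot: [3.14, 0.0, 1.781]
force: [1.2, -0.5, 0.2]
grip_width: 74.3
t 8.8 now [437.6 277.1 184.8] 1.781 w 74.3 q [ 0.12  0.29 -0.86  1.93  0.26  1.04 -0.65]
[427.5, 357, 170, 1.78] slide [0.0803, 0.0068, 0.0148] rotz 0.001 rows 2.0
```

```bash
python3 -m creep '[{"grip":0.9,"slide":[0.03,0.002,0.005],"rot":[0,0,0]},{"grip":0.9,"slide":[0.06,0.005,0.01],"rot":[0,0,0]},{"grip":0.9,"slide":[0.08,0.007,0.015],"rot":[0,0,0]},{"grip":0.9,"slide":[0.08,0.007,0.015],"rot":[0,0,0]},{"grip":1,"slide":[0.08,0.007,0.015],"rot":[0,0,0]},{"grip":1,"slide":[0.08,0.007,0.015],"rot":[0,0,0]},{"grip":1,"slide":[0.08,0.007,0.015],"rot":[0,0,0]},{"grip":1,"slide":[0.08,0.007,0.015],"rot":[0,0,0]},{"grip":1,"slide":[0.08,0.007,0.015],"rot":[0,0,0]},{"grip":1,"slide":[0.08,0.007,0.015],"rot":[0,0,0]}]'; python3 look.py w5 427 357 60 22 45;  python3 plan.py '[[427.5,357,100,1.78],[427.5,357,13,1.78]]'
```

```text
t: 9.63
ee_pos: [429.2, 353.8, 169.4]
tcp_rot: [3.141, 0.001, 1.778]
force: [-0.1, 0.1, 0.3]
grip_width: 85.3
9.6333 [429.2 353.8 169.4] [3.1 0.  1.8]
5086 [427.6 359.3] [62.4 52.8] 10.5 mean [426.9 361.4  31.5] zmax 36.910082690360014
t 9.68 now [429.1 354.  169.3] 1.778 w 85.5 q [-0.05  0.4  -0.85  1.85  0.35  1.04 -0.83]
[427.5, 357, 100, 1.78] slide [0.0032, -0.001, 0.0693] rotz -0.002 rows 1.7
[427.5, 357, 13, 1.78] slide [0.0032, -0.001, 0.1563] rotz -0.002 rows 2.1
```

View pics/w5.png

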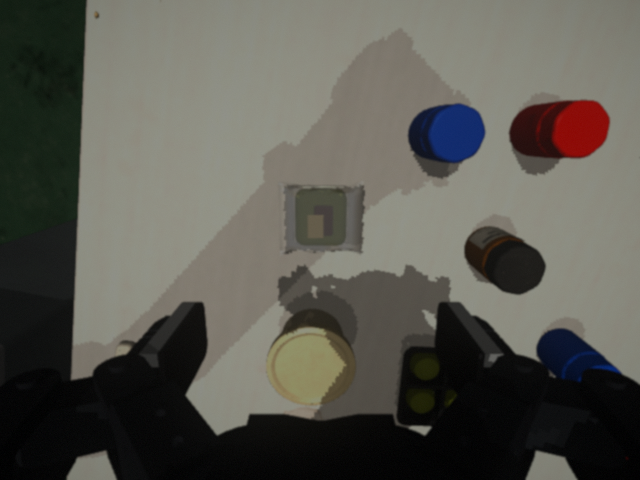

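Sweet B is centred at (324,217) and square to the jaws; the tub at (311,365) and the jars are clear of the fingers.

```bash
python3 -m creep '[{"grip":1,"slide":[0.006,-0.001,0.035],"rot":[0,0,0.01]},{"grip":1,"slide":[0.006,-0.001,0.07],"rot":[0,0,0.01]},{"grip":1,"slide":[0.006,-0.001,0.1],"rot":[0,0,0.01]},{"grip":1,"slide":[0.006,-0.001,0.125],"rot":[0,0,0.01]},{"grip":1,"slide":[0.006,-0.001,0.142],"rot":[0,0,0.01]},{"grip":1,"slide":[0.006,-0.001,0.15],"rot":[0,0,0.01]},{"grip":1,"slide":[0.006,-0.001,0.156],"rot":[0,0,0.01]},{"grip":1,"slide":[0.006,-0.001,0.156],"rot":[0,0,0.01]},{"grip":1,"slide":[0.006,-0.001,0.156],"rot":[0,0,0.01]},{"grip":0.5,"slide":[0.006,-0.001,0.156],"rot":[0,0,0.01]}]' 30;python3 look.py w6; python3 plan.py '[[427.2,360,13,1.77]]'
```

```text
t: 10.52
ee_pos: [427.4, 361.4, 14.6]
tcp_rot: [3.139, -0.001, 1.77]
force: [0.3, -0.6, 0.8]
grip_width: 76.0
10.5167 [427.4 361.4  14.6] [ 3.1 -0.   1.8]
t 10.57 now [427.4 361.4  14.7] 1.77 w 68.4 q [-0.2   0.62 -0.7   1.93  0.56  0.79 -1.01]
[427.2, 360, 13, 1.77] slide [-0.0013, -0.0005, 0.0017] rotz -0.0 rows 0.1
```

View pics/w6.png

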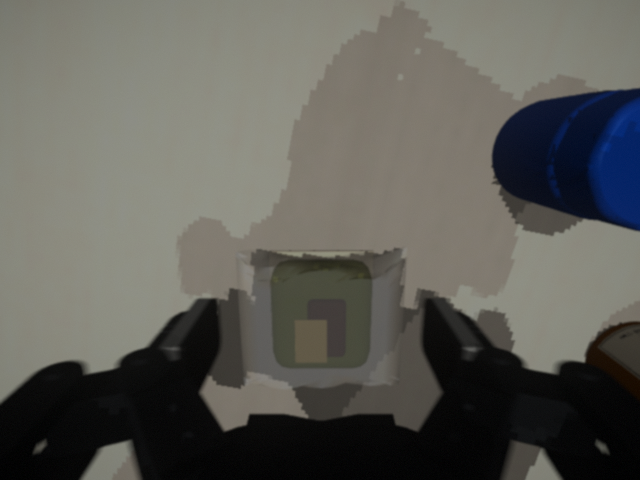

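Sweet B sits between the fingers just as sweet A did in w2. I lower 1 mm, close, and lift a little at the end of the call.

```bash
python3 -m creep '[{"grip":0.3,"slide":[0,0,0.001],"rot":[0,0,0]},{"grip":0.1,"slide":[0,0,0.001],"rot":[0,0,0]},{"grip":0.1,"slide":[0,0,0.001],"rot":[0,0,0]},{"grip":0.1,"slide":[0,0,0.001],"rot":[0,0,0]},{"grip":0.1,"slide":[0,0,0.001],"rot":[0,0,0]},{"grip":0.1,"slide":[0,0,0.001],"rot":[0,0,0]},{"grip":0.1,"slide":[0,0,0.001],"rot":[0,0,0]},{"grip":0.1,"slide":[0,0,-0.02],"rot":[0,0,0]},{"grip":0.1,"slide":[0,0,-0.06],"rot":[0,0,0]},{"grip":0.1,"slide":[0,0,-0.1],"rot":[0,0,0]}]' 30; python3 plan.py '[[427,360,150,1.76],[500,100,150,1.7],[606.5,-101.5,110,1.665]]'
```

```text
t: 11.4
ee_pos: [424.7, 358.8, 112.3]
tcp_rot: [-3.137, 0.002, 1.77]
force: [1.6, 0.8, 0.2]
grip_width: 54.9
t 11.4 now [424.7 358.8 112.3] 1.77 w 54.9 q [-0.11  0.48 -0.81  1.89  0.42  0.96 -0.91]
[427, 360, 150, 1.76] slide [0.0008, 0.0025, -0.0377] rotz 0.01 rows 0.9
[500, 100, 150, 1.7] slide [-0.2685, 0.0226, -0.0377] rotz 0.07 rows 6.5
[606.5, -101.5, 110, 1.665] slide [-0.4871, 0.0871, 0.0023] rotz 0.105 rows 5.5
```

```bash
python3 -m creep '[{"grip":0.1,"slide":[-0.02,0.002,-0.03],"rot":[0,0,0.01]},{"grip":0.1,"slide":[-0.06,0.005,-0.037],"rot":[0,0,0.02]},{"grip":0.1,"slide":[-0.1,0.008,-0.037],"rot":[0,0,0.03]},{"grip":0.1,"slide":[-0.14,0.012,-0.037],"rot":[0,0,0.04]},{"grip":0.1,"slide":[-0.18,0.015,-0.037],"rot":[0,0,0.05]},{"grip":0.1,"slide":[-0.22,0.019,-0.037],"rot":[0,0,0.06]},{"grip":0.1,"slide":[-0.26,0.023,-0.037],"rot":[0,0,0.07]},{"grip":0.1,"slide":[-0.3,0.032,-0.035],"rot":[0,0,0.08]},{"grip":0.1,"slide":[-0.338,0.043,-0.03],"rot":[0,0,0.09]},{"grip":0.1,"slide":[-0.375,0.054,-0.025],"rot":[0,0,0.1]}]'; python3 plan.py '[[606,-101.5,100,1.665]]'
```

```text
t: 12.23
ee_pos: [553.7, 0.9, 138.1]
tcp_rot: [3.141, 0.001, 1.668]
force: [1.0, 1.1, -0.1]
grip_width: 55.4
t 12.23 now [553.7   0.9 138.1] 1.668 w 55.4 q [ 0.51  0.4  -0.7   1.89  0.31  0.97 -0.23]
[606, -101.5, 100, 1.665] slide [-0.107, 0.0421, 0.0381] rotz 0.003 rows 2.9
```

```bash
python3 -m creep '[{"grip":0.1,"slide":[-0.035,0.014,0.01],"rot":[0,0,0]},{"grip":0.1,"slide":[-0.07,0.028,0.025],"rot":[0,0,0]},{"grip":0.1,"slide":[-0.107,0.042,0.038],"rot":[0,0,0]},{"grip":0.1,"slide":[-0.107,0.042,0.038],"rot":[0,0,0]},{"grip":0.1,"slide":[-0.107,0.042,0.038],"rot":[0,0,0]},{"grip":0.1,"slide":[-0.107,0.042,0.038],"rot":[0,0,0]},{"grip":0.1,"slide":[-0.107,0.042,0.038],"rot":[0,0,0]},{"grip":0.1,"slide":[-0.107,0.042,0.038],"rot":[0,0,0]},{"grip":0.1,"slide":[-0.107,0.042,0.038],"rot":[0,0,0]},{"grip":0.1,"slide":[-0.107,0.042,0.038],"rot":[0,0,0]}]'; python3 look.py w7; python3 plan.py '[[606,-101.5,24,1.665]]'
```

```text
t: 13.07
ee_pos: [605.9, -97.5, 100.8]
tcp_rot: [3.141, 0.0, 1.672]
force: [0.7, -0.1, -0.7]
grip_width: 55.6
13.0667 [605.9 -97.5 100.8] [3.1 0.  1.7]
t 13.12 now [605.9 -97.9 100.7] 1.672 w 55.4 q [ 0.58  0.54 -0.62  1.76  0.38  0.96 -0.09]
[606, -101.5, 24, 1.665] slide [-0.0036, -0.0003, 0.0767] rotz 0.007 rows 1.8
```

View pics/w7.png

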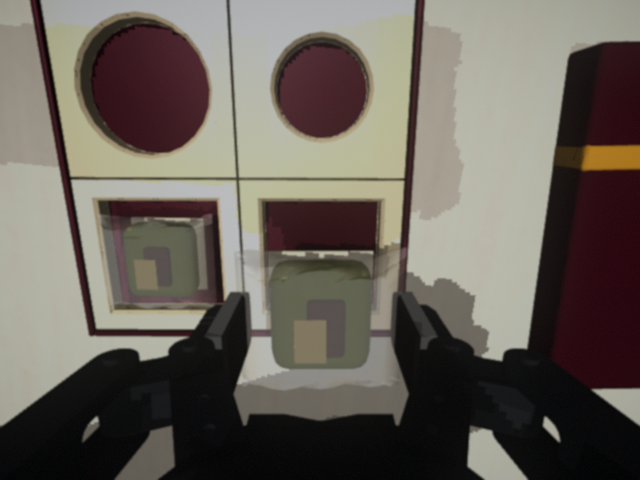

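Sweet B is above the far square recess, and sweet A is seated at (161,260).

```bash
python3 -m creep '[{"grip":0.1,"slide":[-0.0036,0,0.015],"rot":[0,0,0.007]},{"grip":0.1,"slide":[-0.0036,0,0.035],"rot":[0,0,0.007]},{"grip":0.1,"slide":[-0.0036,0,0.052],"rot":[0,0,0.007]},{"grip":0.1,"slide":[-0.0036,0,0.063],"rot":[0,0,0.007]},{"grip":0.1,"slide":[-0.0036,0,0.07],"rot":[0,0,0.007]},{"grip":0.1,"slide":[-0.0036,0,0.074],"rot":[0,0,0.007]},{"grip":0.1,"slide":[-0.0036,0,0.0768],"rot":[0,0,0.007]},{"grip":0.1,"slide":[-0.0036,0,0.0768],"rot":[0,0,0.007]},{"grip":0.1,"slide":[-0.0036,0,0.0768],"rot":[0,0,0.007]},{"grip":0.1,"slide":[-0.0036,0,0.0768],"rot":[0,0,0.007]}]'; python3 plan.py '[[606,-101.5,24,1.665]]'
```

```text
t: 13.95
ee_pos: [607.1, -102.4, 24.1]
tcp_rot: [3.14, 0.0, 1.663]
force: [-0.2, -0.9, -0.5]
grip_width: 55.1
t 13.95 now [ 607.1 -102.4   24.1] 1.663 w 55.1 q [ 0.54  0.65 -0.57  1.79  0.45  0.84 -0.14]
[606, -101.5, 24, 1.665] slide [0.001, -0.001, 0.0001] rotz -0.002 rows 0.0
```

```bash
python3 -m creep '[{"grip":0.1,"slide":[0,-0.001,0.0006],"rot":[0,0,0]},{"grip":0.1,"slide":[0,-0.001,0.0006],"rot":[0,0,0]},{"grip":0.1,"slide":[0,-0.001,0.0006],"rot":[0,0,0]},{"grip":0.4,"slide":[0,-0.001,0.0006],"rot":[0,0,0]},{"grip":0.6,"slide":[0,-0.001,0.0006],"rot":[0,0,0]},{"grip":0.75,"slide":[0,-0.001,0.0006],"rot":[0,0,0]},{"grip":0.75,"slide":[0,-0.001,-0.006],"rot":[0,0,0]},{"grip":0.75,"slide":[0,-0.001,-0.02],"rot":[0,0,0]},{"grip":0.75,"slide":[0,-0.001,-0.05],"rot":[0,0,0]},{"grip":0.75,"slide":[0,-0.001,-0.09],"rot":[0,0,0]}]'; python3 look.py w8; python3 plan.py '[[570,20,170,1.7],[442.5,247,170,1.7]]'
```

```text
t: 14.78
ee_pos: [602.3, -102.3, 112.1]
tcp_rot: [-3.135, -0.002, 1.663]
force: [0.3, -0.5, -0.5]
grip_width: 75.1
14.7833 [ 602.3 -102.3  112.1] [-3.1 -0.   1.7]
t 14.83 now [ 610.1 -102.4  123.3] 1.663 w 74.4 q [ 0.6   0.51 -0.63  1.75  0.36  0.98 -0.08]
[570, 20, 170, 1.7] slide [0.1256, -0.0287, -0.0467] rotz -0.037 rows 3.3
[442.5, 247, 170, 1.7] slide [0.3634, -0.1347, -0.0467] rotz -0.037 rows 6.2
```

View pics/w8.png

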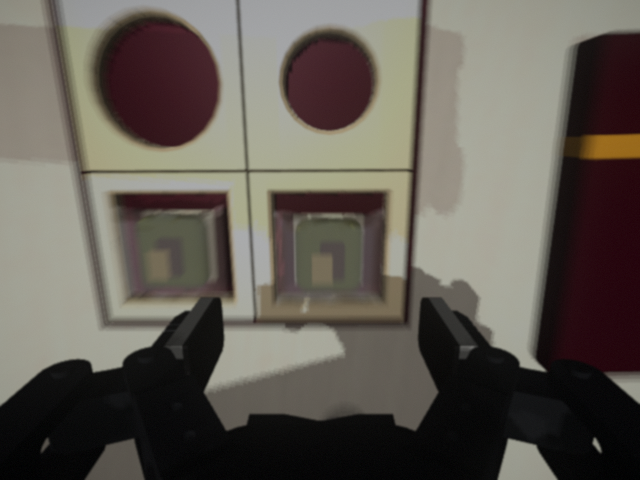

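Both sweets are seated. The tub is next.

```bash
python3 -m creep '[{"grip":0.75,"slide":[0.03,-0.006,-0.03],"rot":[0,0,-0.01]},{"grip":0.75,"slide":[0.065,-0.014,-0.05],"rot":[0,0,-0.03]},{"grip":0.75,"slide":[0.1,-0.024,-0.056],"rot":[0,0,-0.03]},{"grip":0.75,"slide":[0.138,-0.036,-0.056],"rot":[0,0,-0.03]},{"grip":0.8,"slide":[0.176,-0.05,-0.056],"rot":[0,0,-0.03]},{"grip":0.8,"slide":[0.214,-0.066,-0.056],"rot":[0,0,-0.03]},{"grip":0.9,"slide":[0.252,-0.083,-0.056],"rot":[0,0,-0.03]},{"grip":1,"slide":[0.29,-0.1,-0.056],"rot":[0,0,-0.03]},{"grip":1,"slide":[0.325,-0.116,-0.056],"rot":[0,0,-0.03]},{"grip":1,"slide":[0.3634,-0.131,-0.056],"rot":[0,0,-0.03]}]'; python3 plan.py '[[442.5,247,100,1.7]]'
```

```text
t: 15.67
ee_pos: [440.4, 248.5, 170.7]
tcp_rot: [3.139, 0.001, 1.693]
force: [0.9, -0.3, -0.6]
grip_width: 85.6
t 15.67 now [440.4 248.5 170.7] 1.693 w 85.6 q [ 0.17  0.29 -0.86  1.97  0.26  1.   -0.69]
[442.5, 247, 100, 1.7] slide [-0.0018, 0.0018, 0.0707] rotz -0.007 rows 1.7
```

```bash
python3 -m creep '[{"grip":1,"slide":[-0.001,0.001,0.03],"rot":[0,0,0]},{"grip":1,"slide":[-0.0018,0.002,0.06],"rot":[0,0,0]},{"grip":1,"slide":[-0.0018,0.002,0.06],"rot":[0,0,0]},{"grip":1,"slide":[-0.0018,0.002,0.06],"rot":[0,0,0]},{"grip":1,"slide":[-0.0018,0.002,0.06],"rot":[0,0,0]},{"grip":1,"slide":[-0.0018,0.002,0.06],"rot":[0,0,0]},{"grip":1,"slide":[-0.0018,0.002,0.06],"rot":[0,0,0]},{"grip":1,"slide":[-0.0018,0.002,0.06],"rot":[0,0,0]},{"grip":1,"slide":[-0.0018,0.002,0.06],"rot":[0,0,0]},{"grip":1,"slide":[-0.0018,0.002,0.06],"rot":[0,0,0]}]'; python3 look.py w9 442 247 45 46 56; python3 plan.py '[[442.5,247,24,1.69]]'
```

```text
t: 16.5
ee_pos: [444.0, 245.8, 109.9]
tcp_rot: [3.141, -0.0, 1.692]
force: [-0.2, 0.6, 0.2]
grip_width: 85.3
16.5 [444.  245.8 109.9] [ 3.1 -0.   1.7]
11904 [442.9 248.8] [69.6 69.5] 89.4 mean [442.7 250.1  50.9] zmax 54.31840274678885
t 16.55 now [443.8 245.7 109.7] 1.693 w 85.4 q [ 0.12  0.38 -0.81  2.01  0.36  0.89 -0.76]
[442.5, 247, 24, 1.69] slide [0.0014, -0.0012, 0.0857] rotz 0.003 rows 2.1
```

View pics/w9.png

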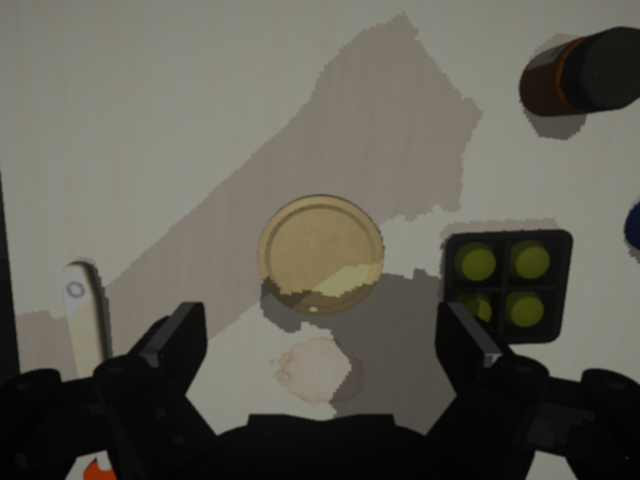

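The wrist picture shows the tub lid centred at (320,254), with the cup at (508,286) clear of the right finger.

```bash
python3 -m creep '[{"grip":1,"slide":[0.003,-0.0005,0.015],"rot":[0,0,0]},{"grip":1,"slide":[0.003,-0.0005,0.035],"rot":[0,0,0]},{"grip":1,"slide":[0.003,-0.0005,0.05],"rot":[0,0,0]},{"grip":1,"slide":[0.003,-0.0005,0.064],"rot":[0,0,0]},{"grip":1,"slide":[0.003,-0.0005,0.074],"rot":[0,0,0]},{"grip":1,"slide":[0.003,-0.0005,0.08],"rot":[0,0,0]},{"grip":1,"slide":[0.003,-0.0005,0.0855],"rot":[0,0,0]},{"grip":1,"slide":[0.003,-0.0005,0.0855],"rot":[0,0,0]},{"grip":1,"slide":[0.003,-0.0005,0.0855],"rot":[0,0,0]},{"grip":1,"slide":[0.003,-0.0005,0.0855],"rot":[0,0,0]}]' 40; python3 plan.py '[[443,248.8,24,1.69]]'
```

```text
t: 17.38
ee_pos: [443.3, 249.1, 24.5]
tcp_rot: [3.14, -0.0, 1.693]
force: [-0.7, -0.5, 0.2]
grip_width: 85.4
t 17.38 now [443.3 249.1  24.5] 1.693 w 85.4 q [ 0.02  0.53 -0.71  2.04  0.5   0.75 -0.88]
[443, 248.8, 24, 1.69] slide [-0.0003, -0.0004, 0.0005] rotz 0.003 rows 0.0
```

```bash
python3 -m creep '[{"grip":0.7,"slide":[0,0,0],"rot":[0,0,0]},{"grip":0.4,"slide":[0,0,0],"rot":[0,0,0]},{"grip":0.4,"slide":[0,0,0],"rot":[0,0,0]},{"grip":0.4,"slide":[0,0,0],"rot":[0,0,0]},{"grip":0.4,"slide":[0,0,0],"rot":[0,0,0]},{"grip":0.4,"slide":[0,0,0],"rot":[0,0,0]},{"grip":0.4,"slide":[0,0,0],"rot":[0,0,0]},{"grip":0.4,"slide":[0,0,0],"rot":[0,0,0]},{"grip":0.4,"slide":[0,0,-0.01],"rot":[0,0,0]},{"grip":0.4,"slide":[0,0,-0.03],"rot":[0,0,0]}]' 60; python3 plan.py '[[443,248,110,1.69],[502.5,-16,110,1.665]]'
```

```text
t: 18.22
ee_pos: [440.6, 247.2, 52.6]
tcp_rot: [-3.136, 0.002, 1.693]
force: [-0.7, 0.1, -2.1]
grip_width: 66.0
t 18.22 now [440.6 247.2  52.6] 1.693 w 66.0 q [ 0.06  0.48 -0.75  2.04  0.45  0.8  -0.84]
[443, 248, 110, 1.69] slide [0.0005, 0.0025, -0.0574] rotz 0.003 rows 1.4
[502.5, -16, 110, 1.665] slide [-0.2688, 0.0294, -0.0574] rotz 0.028 rows 6.5
```

The width of 66 mm is less than the 70 mm lid, so I look before going on.

```bash
python3 look.py w10 443 248 60 60 90; python3 - <<'E'
from h import *
p,d=vision.camera("side"); cv2.imwrite("pics/s1.png",cv2.resize(p[150:270,210:390],None,fx=4,fy=4,interpolation=3))
E
```

```text
18.2167 [440.6 247.2  52.6] [-3.1  0.   1.7]
31754 [436.8 248.6] [70.2 77.3] 60.1 mean [439.7 250.9  78.3] zmax 89.99881562704489
```

View pics/w10.png

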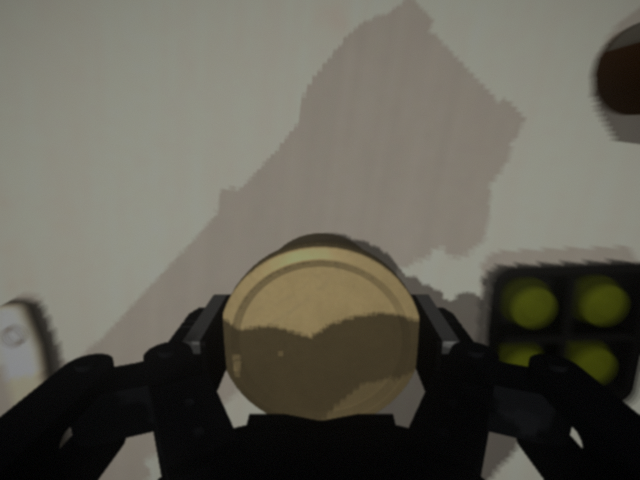

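View pics/s1.png

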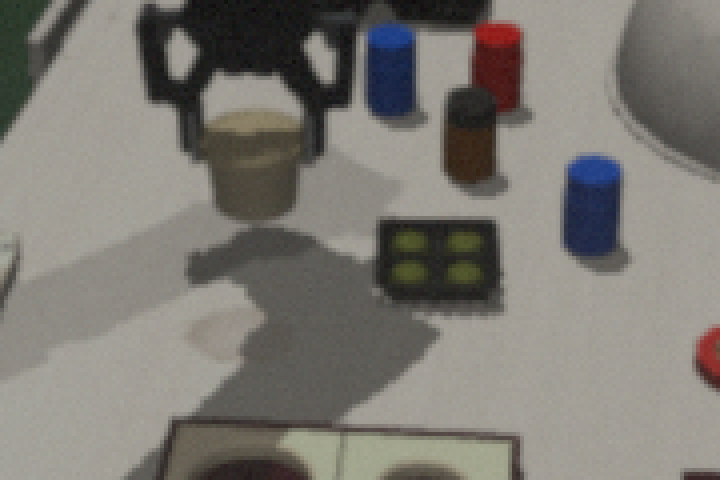

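The tub is held by its lid, centred and level (lid centre about (322,330)). I carry it over the large recess.

```bash
python3 -m creep '[{"grip":0.4,"slide":[0,0.001,-0.025],"rot":[0,0,0]},{"grip":0.4,"slide":[-0.01,0.002,-0.055],"rot":[0,0,0]},{"grip":0.4,"slide":[-0.05,0.006,-0.057],"rot":[0,0,0.01]},{"grip":0.4,"slide":[-0.09,0.01,-0.057],"rot":[0,0,0.02]},{"grip":0.4,"slide":[-0.13,0.014,-0.057],"rot":[0,0,0.028]},{"grip":0.4,"slide":[-0.17,0.018,-0.057],"rot":[0,0,0.028]},{"grip":0.4,"slide":[-0.205,0.022,-0.057],"rot":[0,0,0.028]},{"grip":0.4,"slide":[-0.235,0.025,-0.057],"rot":[0,0,0.028]},{"grip":0.4,"slide":[-0.255,0.028,-0.057],"rot":[0,0,0.028]},{"grip":0.4,"slide":[-0.267,0.0294,-0.057],"rot":[0,0,0.028]}]'; python3 look.py w11; python3 plan.py '[[502.5,-15.8,35,1.665]]'
```

```text
t: 19.15
ee_pos: [504.4, -17.0, 110.2]
tcp_rot: [-3.141, 0.001, 1.659]
force: [-0.3, -0.3, -2.6]
grip_width: 66.7
19.15 [504.4 -17.  110.2] [-3.1  0.   1.7]
t 19.2 now [504.9 -18.4 110.2] 1.658 w 66.2 q [ 0.59  0.35 -0.72  2.01  0.3   0.88 -0.21]
[502.5, -15.8, 35, 1.665] slide [0.0028, -0.0022, 0.0752] rotz -0.007 rows 1.8
```

View pics/w11.png

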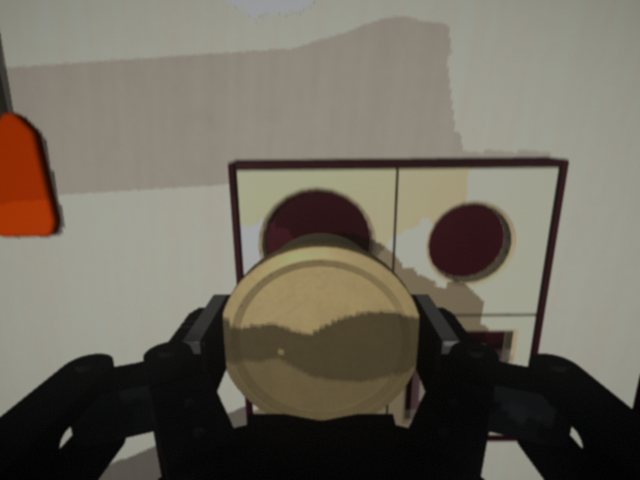

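```bash
python3 - <<'E'
from h import *
np.set_printoptions(precision=1,suppress=True)
z=np.load("w_w11.npz"); s=dict(ee_pos=z["pos"],tcp_rot=z["rot"])
f=lambda u,v,h=22:ray("wrist",u,v,h,s)[:2]
print("seam",f(394,313.5)); print("corners",f(231,162,24),f(566,160,24))
print("small",circ(np.array([f(428,243),f(515,240),f(471,201),f(470,284)])))
print("large top pts",f(316,188),f(261,238),f(373,238),circ(np.array([f(316,188),f(261,238),f(373,238)])))
E
```

```text
seam [556.1 -57.8]
corners [446.8  31.3] [642.1  49.8]
small (array([597.7,  -5.9]), np.float64(27.165194119413933))
large top pts [497.7  20.2] [466.2 -13.9] [535.8  -7.7] (array([501.4, -14.8]), np.float64(35.18487411109732))
```

```bash
python3 -m creep '[{"grip":0.4,"slide":[0.0027,-0.002,0.012],"rot":[0,0,-0.007]},{"grip":0.4,"slide":[0.0027,-0.0025,0.03],"rot":[0,0,-0.007]},{"grip":0.4,"slide":[0.0027,-0.0025,0.045],"rot":[0,0,-0.007]},{"grip":0.4,"slide":[0.0027,-0.0025,0.057],"rot":[0,0,-0.007]},{"grip":0.4,"slide":[0.0027,-0.0025,0.065],"rot":[0,0,-0.007]},{"grip":0.4,"slide":[0.0027,-0.0025,0.07],"rot":[0,0,-0.007]},{"grip":0.4,"slide":[0.0027,-0.0025,0.0735],"rot":[0,0,-0.007]},{"grip":0.4,"slide":[0.0027,-0.0025,0.0752],"rot":[0,0,-0.007]},{"grip":0.4,"slide":[0.0027,-0.0025,0.0752],"rot":[0,0,-0.007]},{"grip":0.4,"slide":[0.0027,-0.0025,0.0752],"rot":[0,0,-0.007]}]'; python3 plan.py '[[502.3,-15.6,35,1.665]]'
```

```text
t: 20.03
ee_pos: [502.4, -10.2, 36.2]
tcp_rot: [3.14, 0.0, 1.672]
force: [0.6, -0.0, -2.5]
grip_width: 66.3
t 20.03 now [502.4 -10.2  36.2] 1.672 w 66.3 q [ 0.51  0.47 -0.65  2.06  0.42  0.74 -0.31]
[502.3, -15.6, 35, 1.665] slide [-0.0054, -0.0006, 0.0012] rotz 0.007 rows 0.1
```

```bash
python3 -m creep '[{"grip":0.4,"slide":[-0.002,-0.0003,0],"rot":[0,0,0]},{"grip":0.4,"slide":[-0.0045,-0.0006,0],"rot":[0,0,0]},{"grip":0.4,"slide":[-0.0054,-0.0006,0.0005],"rot":[0,0,0]},{"grip":0.4,"slide":[-0.0054,-0.0006,0.001],"rot":[0,0,0]},{"grip":0.4,"slide":[-0.0054,-0.0006,0.0016],"rot":[0,0,0]},{"grip":0.4,"slide":[-0.0054,-0.0006,0.0016],"rot":[0,0,0]},{"grip":0.4,"slide":[-0.0054,-0.0006,0.0016],"rot":[0,0,0]},{"grip":0.4,"slide":[-0.0054,-0.0006,0.0016],"rot":[0,0,0]},{"grip":0.4,"slide":[-0.0054,-0.0006,0.0016],"rot":[0,0,0]},{"grip":0.4,"slide":[-0.0054,-0.0006,0.0016],"rot":[0,0,0]}]'; python3 plan.py '[[502.3,-15.6,35,1.665]]'
```

```text
t: 20.87
ee_pos: [502.0, -16.7, 35.4]
tcp_rot: [-3.141, 0.002, 1.671]
force: [-2.0, -2.0, 7.7]
grip_width: 65.9
t 20.87 now [502.  -16.7  35.4] 1.671 w 65.9 q [ 0.52  0.47 -0.65  2.06  0.42  0.74 -0.3 ]
[502.3, -15.6, 35, 1.665] slide [0.0011, 0.0004, 0.0004] rotz 0.006 rows 0.0
```

It is resting on the floor (+7.7 N), so I release.

```bash
python3 -m creep '[{"grip":0.6,"slide":[0,0,0],"rot":[0,0,0]},{"grip":0.8,"slide":[0,0,0],"rot":[0,0,0]},{"grip":1,"slide":[0,0,0],"rot":[0,0,0]},{"grip":1,"slide":[0,0,0],"rot":[0,0,0]},{"grip":1,"slide":[0,0,0],"rot":[0,0,0]},{"grip":1,"slide":[0,0,-0.01],"rot":[0,0,0]},{"grip":1,"slide":[0,0,-0.03],"rot":[0,0,0]},{"grip":1,"slide":[0,0,-0.06],"rot":[0,0,0]},{"grip":1,"slide":[0,0,-0.09],"rot":[0,0,0]},{"grip":1,"slide":[0,0,-0.1],"rot":[0,0,0]}]'; python3 look.py w12 502 -16 45 54 68; python3 plan.py '[[535,130,175,1.68],[568.5,359,175,1.68]]'
```

```text
t: 21.7
ee_pos: [504.7, -15.0, 138.8]
tcp_rot: [3.134, 0.001, 1.672]
force: [0.3, -0.4, 0.2]
grip_width: 85.6
21.7 [504.7 -15.  138.8] [3.1 0.  1.7]
10071 [501.7 -16.1] [69.6 69.6] 80.4 mean [501.5 -15.   60.9] zmax 64.10037990848463
t 21.75 now [505.4 -15.2 139.2] 1.672 w 85.3 q [ 0.62  0.31 -0.75  2.    0.26  0.92 -0.17]
[535, 130, 175, 1.68] slide [0.1415, 0.0442, -0.0358] rotz -0.008 rows 3.7
[568.5, 359, 175, 1.68] slide [0.3659, 0.1007, -0.0358] rotz -0.008 rows 5.6
```

View pics/w12.png

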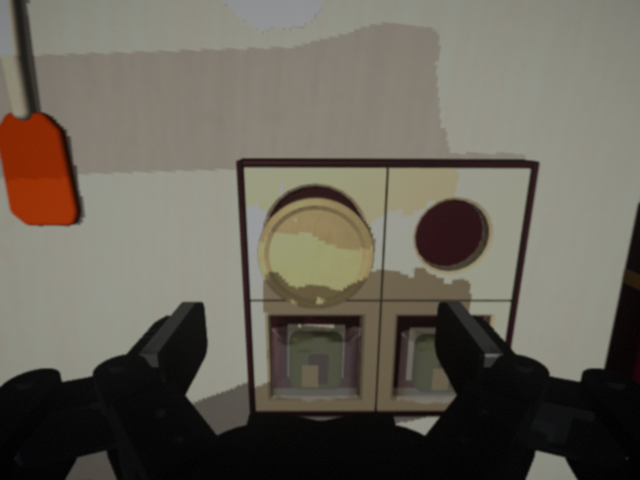

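The tub is seated, centred at (501.7,-16.1) with its lid top at z 61. Now the amber jar.

```bash
python3 -m creep '[{"grip":0.8,"slide":[0.035,0.01,-0.025],"rot":[0,0,0]},{"grip":0.6,"slide":[0.075,0.022,-0.036],"rot":[0,0,0]},{"grip":0.6,"slide":[0.11,0.033,-0.036],"rot":[0,0,0]},{"grip":0.6,"slide":[0.145,0.044,-0.036],"rot":[0,0,0]},{"grip":0.6,"slide":[0.185,0.054,-0.036],"rot":[0,0,0]},{"grip":0.6,"slide":[0.225,0.064,-0.036],"rot":[0,0,0]},{"grip":0.6,"slide":[0.265,0.074,-0.036],"rot":[0,0,0]},{"grip":0.6,"slide":[0.305,0.084,-0.036],"rot":[0,0,0]},{"grip":0.6,"slide":[0.34,0.093,-0.036],"rot":[0,0,0]},{"grip":0.6,"slide":[0.366,0.1,-0.036],"rot":[0,0,0]}]'; python3 plan.py '[[568.5,359,140,1.68]]'
```

```text
t: 22.58
ee_pos: [562.5, 362.7, 168.8]
tcp_rot: [-3.14, -0.002, 1.675]
force: [0.0, -0.4, 0.3]
grip_width: 68.4
t 22.58 now [562.5 362.7 168.8] 1.675 w 68.4 q [-0.08  0.6  -0.77  1.57  0.44  1.15 -0.84]
[568.5, 359, 140, 1.68] slide [-0.0043, 0.0056, 0.0288] rotz -0.005 rows 0.7
```

```bash
python3 -m creep '[{"grip":0.6,"slide":[-0.004,0.005,0.03],"rot":[0,0,0]},{"grip":0.6,"slide":[-0.004,0.005,0.03],"rot":[0,0,0]},{"grip":0.6,"slide":[-0.004,0.005,0.03],"rot":[0,0,0]},{"grip":0.6,"slide":[-0.004,0.005,0.03],"rot":[0,0,0]},{"grip":0.6,"slide":[-0.004,0.005,0.03],"rot":[0,0,0]},{"grip":0.6,"slide":[-0.004,0.005,0.03],"rot":[0,0,0]},{"grip":0.6,"slide":[-0.004,0.005,0.03],"rot":[0,0,0]},{"grip":0.6,"slide":[-0.004,0.005,0.03],"rot":[0,0,0]},{"grip":0.6,"slide":[-0.004,0.005,0.03],"rot":[0,0,0]},{"grip":0.6,"slide":[-0.004,0.005,0.03],"rot":[0,0,0]}]'; python3 look.py w13 568 359 30 55 66; python3 plan.py '[[568.5,359,28,1.68]]'
```

```text
t: 23.42
ee_pos: [569.7, 355.0, 140.5]
tcp_rot: [3.141, -0.0, 1.672]
force: [0.7, -0.0, -0.3]
grip_width: 68.8
23.4167 [569.7 355.  140.5] [ 3.1 -0.   1.7]
2730 [569.  360.7] [35.4 35.3] 89.8 mean [568.9 361.5  60.9] zmax 63.34584349234743
t 23.47 now [569.7 355.  140.3] 1.672 w 68.3 q [-0.08  0.63 -0.75  1.59  0.47  1.11 -0.84]
[568.5, 359, 28, 1.68] slide [0.0041, -0.0008, 0.1123] rotz -0.008 rows 2.7
```

View pics/w13.png

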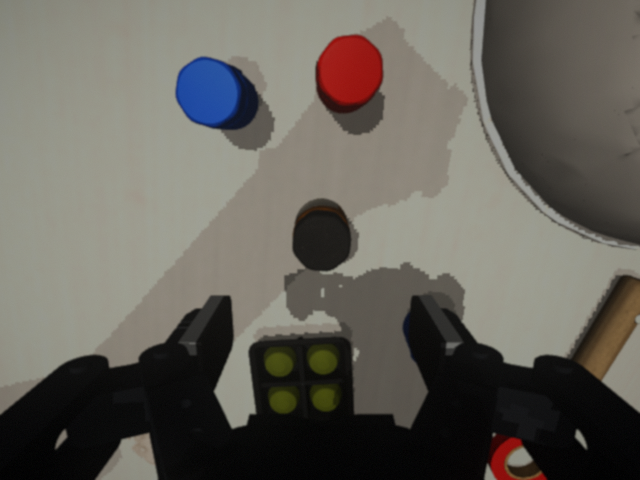

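The black lid of the amber jar is at (321,235), centred between the fingers. The blue and red look-alikes and the cup are clear.

```bash
python3 -m creep '[{"grip":0.6,"slide":[0.005,0,0.03],"rot":[0,0,0]},{"grip":0.6,"slide":[0.005,0,0.055],"rot":[0,0,0]},{"grip":0.6,"slide":[0.005,0,0.075],"rot":[0,0,0]},{"grip":0.6,"slide":[0.005,0,0.092],"rot":[0,0,0]},{"grip":0.6,"slide":[0.005,0,0.105],"rot":[0,0,0]},{"grip":0.6,"slide":[0.005,0,0.112],"rot":[0,0,0]},{"grip":0.6,"slide":[0.005,0,0.112],"rot":[0,0,0]},{"grip":0.6,"slide":[0.005,0,0.112],"rot":[0,0,0]},{"grip":0.6,"slide":[0.005,0,0.112],"rot":[0,0,0]},{"grip":0.6,"slide":[0.005,0,0.112],"rot":[0,0,0]}]' 40; python3 plan.py '[[569,360.5,28,1.68]]'
```

```text
t: 24.3
ee_pos: [570.1, 360.9, 29.8]
tcp_rot: [3.139, -0.001, 1.672]
force: [0.3, -0.0, -0.3]
grip_width: 68.3
t 24.3 now [570.1 360.9  29.8] 1.672 w 68.3 q [-0.13  0.76 -0.68  1.63  0.56  0.95 -0.91]
[569, 360.5, 28, 1.68] slide [-0.0003, -0.0011, 0.0018] rotz -0.008 rows 0.1
```

```bash
python3 -m creep '[{"grip":0.4,"slide":[0,-0.001,0.001],"rot":[0,0,0]},{"grip":0.1,"slide":[0,-0.001,0.001],"rot":[0,0,0]},{"grip":-0.3,"slide":[0,-0.001,0.001],"rot":[0,0,0]},{"grip":-0.3,"slide":[0,-0.001,0.001],"rot":[0,0,0]},{"grip":-0.3,"slide":[0,-0.001,0.001],"rot":[0,0,0]},{"grip":-0.3,"slide":[0,-0.001,0.001],"rot":[0,0,0]},{"grip":-0.3,"slide":[0,-0.001,0.001],"rot":[0,0,0]},{"grip":-0.3,"slide":[0,-0.001,0.001],"rot":[0,0,0]},{"grip":-0.3,"slide":[0,-0.001,0.001],"rot":[0,0,0]},{"grip":-0.3,"slide":[0,-0.001,0.001],"rot":[0,0,0]}]' 40; python3 plan.py '[[569,360.5,150,1.67],[597.5,-7,150,1.665]]'
```

```text
t: 25.13
ee_pos: [568.6, 360.3, 27.8]
tcp_rot: [3.141, -0.0, 1.672]
force: [-0.4, -0.8, 4.7]
grip_width: 37.1
t 25.13 now [568.6 360.3  27.8] 1.672 w 37.1 q [-0.13  0.76 -0.68  1.63  0.56  0.95 -0.91]
[569, 360.5, 150, 1.67] slide [0.0002, 0.0005, -0.1222] rotz 0.002 rows 2.9
[597.5, -7, 150, 1.665] slide [-0.3683, -0.0082, -0.1222] rotz 0.007 rows 8.8
```

```bash
python3 -m creep '[{"grip":-0.3,"slide":[0,0,-0.03],"rot":[0,0,0]},{"grip":-0.3,"slide":[0,0,-0.07],"rot":[0,0,0]},{"grip":-0.3,"slide":[-0.01,0,-0.105],"rot":[0,0,0]},{"grip":-0.3,"slide":[-0.04,0,-0.122],"rot":[0,0,0]},{"grip":-0.3,"slide":[-0.08,-0.001,-0.122],"rot":[0,0,0]},{"grip":-0.3,"slide":[-0.12,-0.002,-0.122],"rot":[0,0,0]},{"grip":-0.3,"slide":[-0.16,-0.003,-0.122],"rot":[0,0,0]},{"grip":-0.3,"slide":[-0.2,-0.004,-0.122],"rot":[0,0,0]},{"grip":-0.3,"slide":[-0.24,-0.005,-0.122],"rot":[0,0,0]},{"grip":-0.3,"slide":[-0.28,-0.006,-0.122],"rot":[0,0,0]}]'; python3 plan.py '[[597.5,-7,110,1.665]]'
```

```text
t: 25.97
ee_pos: [589.0, 78.3, 147.8]
tcp_rot: [-3.139, 0.0, 1.672]
force: [1.0, -0.2, -0.6]
grip_width: 37.0
t 25.97 now [589.   78.3 147.8] 1.672 w 37.0 q [ 0.41  0.48 -0.76  1.78  0.38  1.04 -0.39]
[597.5, -7, 110, 1.665] slide [-0.0858, -0.0002, 0.0378] rotz 0.007 rows 2.2
```

```bash
python3 -m creep '[{"grip":-0.3,"slide":[-0.035,0,0.01],"rot":[0,0,0]},{"grip":-0.3,"slide":[-0.065,0,0.025],"rot":[0,0,0.005]},{"grip":-0.3,"slide":[-0.083,0,0.037],"rot":[0,0,0.007]},{"grip":-0.3,"slide":[-0.083,0,0.037],"rot":[0,0,0.007]},{"grip":-0.3,"slide":[-0.083,0,0.037],"rot":[0,0,0.007]},{"grip":-0.3,"slide":[-0.083,0,0.037],"rot":[0,0,0.007]},{"grip":-0.3,"slide":[-0.083,0,0.037],"rot":[0,0,0.007]},{"grip":-0.3,"slide":[-0.083,0,0.037],"rot":[0,0,0.007]},{"grip":-0.3,"slide":[-0.083,0,0.037],"rot":[0,0,0.007]},{"grip":-0.3,"slide":[-0.083,0,0.037],"rot":[0,0,0.007]}]'; python3 look.py w14; python3 plan.py '[[597.5,-6.5,40,1.665]]'
```

```text
t: 26.8
ee_pos: [599.0, -0.4, 112.6]
tcp_rot: [3.141, -0.0, 1.667]
force: [-0.6, 0.6, 0.1]
grip_width: 36.7
26.8 [599.   -0.4 112.6] [ 3.1 -0.   1.7]
t 26.85 now [598.9  -0.8 112.5] 1.666 w 36.9 q [ 0.51  0.53 -0.72  1.79  0.41  0.98 -0.28]
[597.5, -6.5, 40, 1.665] slide [-0.0055, -0.002, 0.0725] rotz 0.001 rows 1.7
```

View pics/w14.png

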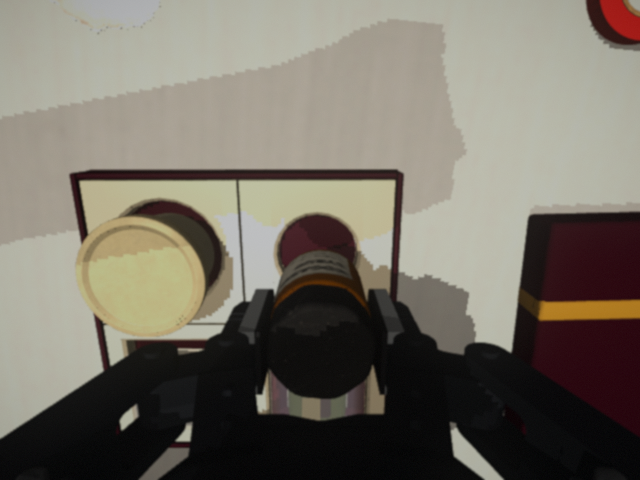

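The jar is held upright over the small recess, whose rim shows at (317,245). I descend part way first, to correct the position.

```bash
python3 -m creep '[{"grip":-0.3,"slide":[-0.003,-0.001,0.01],"rot":[0,0,0]},{"grip":-0.3,"slide":[-0.0055,-0.002,0.03],"rot":[0,0,0]},{"grip":-0.3,"slide":[-0.0055,-0.002,0.045],"rot":[0,0,0]},{"grip":-0.3,"slide":[-0.0055,-0.002,0.056],"rot":[0,0,0]},{"grip":-0.3,"slide":[-0.0055,-0.002,0.056],"rot":[0,0,0]},{"grip":-0.3,"slide":[-0.0055,-0.002,0.056],"rot":[0,0,0]},{"grip":-0.3,"slide":[-0.0055,-0.002,0.056],"rot":[0,0,0]},{"grip":-0.3,"slide":[-0.0055,-0.002,0.056],"rot":[0,0,0]},{"grip":-0.3,"slide":[-0.0055,-0.002,0.056],"rot":[0,0,0]},{"grip":-0.3,"slide":[-0.0055,-0.002,0.056],"rot":[0,0,0]}]'; python3 plan.py '[[597.5,-6.5,38.2,1.665]]'
```

```text
t: 27.68
ee_pos: [598.0, -7.4, 57.0]
tcp_rot: [3.14, 0.0, 1.665]
force: [-0.2, 0.6, -2.1]
grip_width: 37.0
t 27.68 now [598.   -7.4  57. ] 1.665 w 37.0 q [ 0.48  0.6  -0.67  1.82  0.47  0.89 -0.32]
[597.5, -6.5, 38.2, 1.665] slide [0.0009, -0.0004, 0.0188] rotz -0.0 rows 0.5
```

```bash
python3 -m creep '[{"grip":-0.3,"slide":[0.0005,0,0.006],"rot":[0,0,0]},{"grip":-0.3,"slide":[0.0005,0,0.011],"rot":[0,0,0]},{"grip":-0.3,"slide":[0.0005,0,0.015],"rot":[0,0,0]},{"grip":-0.3,"slide":[0.0005,0,0.0175],"rot":[0,0,0]},{"grip":-0.3,"slide":[0.0005,0,0.019],"rot":[0,0,0]},{"grip":-0.3,"slide":[0.0005,0,0.0195],"rot":[0,0,0]},{"grip":-0.3,"slide":[0.0005,0,0.0195],"rot":[0,0,0]},{"grip":-0.3,"slide":[0.0005,0,0.0195],"rot":[0,0,0]},{"grip":-0.3,"slide":[0.0005,0,0.0195],"rot":[0,0,0]},{"grip":-0.3,"slide":[0.0005,0,0.0195],"rot":[0,0,0]}]'; python3 plan.py '[[597.5,-6.5,38.2,1.665]]'
```

```text
t: 28.52
ee_pos: [596.5, -7.1, 37.7]
tcp_rot: [-3.139, 0.001, 1.665]
force: [-3.5, -1.2, 8.4]
grip_width: 37.0
t 28.52 now [596.5  -7.1  37.7] 1.665 w 37.0 q [ 0.47  0.62 -0.66  1.83  0.49  0.86 -0.34]
[597.5, -6.5, 38.2, 1.665] slide [0.0005, 0.0011, -0.0005] rotz -0.0 rows 0.0
```

The jar is on the floor (8.4 N). I release by opening to about 64 mm, which leaves room to the tub, and rise.

```bash
python3 -m creep '[{"grip":-0.1,"slide":[0,0,-0.0005],"rot":[0,0,0]},{"grip":0.2,"slide":[0,0,-0.0005],"rot":[0,0,0]},{"grip":0.4,"slide":[0,0,-0.0005],"rot":[0,0,0]},{"grip":0.5,"slide":[0,0,-0.0005],"rot":[0,0,0]},{"grip":0.5,"slide":[0,0,-0.0005],"rot":[0,0,0]},{"grip":0.5,"slide":[0,0,-0.0005],"rot":[0,0,0]},{"grip":0.5,"slide":[0,0,-0.015],"rot":[0,0,0]},{"grip":0.5,"slide":[0,0,-0.045],"rot":[0,0,0]},{"grip":0.5,"slide":[0,0,-0.08],"rot":[0,0,0]},{"grip":0.5,"slide":[0,0,-0.12],"rot":[0,0,0]}]'; python3 -m creep '[{"grip":0.5,"slide":[0,-0.02,-0.02],"rot":[0,0,0]},{"grip":0.5,"slide":[0,-0.05,-0.05],"rot":[0,0,0]},{"grip":0.5,"slide":[0,-0.06,-0.06],"rot":[0,0,0]},{"grip":0.5,"slide":[0,-0.06,-0.06],"rot":[0,0,0]},{"grip":0.5,"slide":[0,-0.06,-0.06],"rot":[0,0,0]},{"grip":0.5,"slide":[0,-0.06,-0.06],"rot":[0,0,0]},{"grip":0.5,"slide":[0,-0.06,-0.06],"rot":[0,0,0]},{"grip":0.5,"slide":[0,-0.06,-0.06],"rot":[0,0,0]},{"grip":0.5,"slide":[0,-0.06,-0.06],"rot":[0,0,0]},{"grip":0.5,"slide":[0,-0.06,-0.06],"rot":[0,0,0]}]'; python3 look.py w15; python3 - <<'E'
from h import *
np.set_printoptions(precision=1,suppress=True)
p,d=vision.camera("side"); cv2.imwrite("pics/s2.png",cv2.resize(p[180:400,190:390],None,fx=2.7,fy=2.7,interpolation=3)); Ps=cloud("side",d)
P=np.load("w_w15.npz")["P"]
for n,C in (("wrist",P),("side",Ps)):
  for nm,c,r,z0,z1 in [("jar",(597,-7),30,62,76),("tub",(502,-16),42,55,66),("swN",(511,-110),38,36,50),("swF",(606,-101),38,36,50),("violet",(627,-258),30,60,70),("cup",(567,230),58,5,25)]:
    Q=C.reshape(-1,3); Q=Q[(np.hypot(Q[:,0]-c[0],Q[:,1]-c[1])<r)&(Q[:,2]>z0)&(Q[:,2]<z1)]
    if len(Q)>15:
        k=cv2.minAreaRect(Q[:,:2].astype(np.float32)); print(n,nm,len(Q),np.round(k[0],1),np.round(k[1],1),round(k[2],1),"z",np.percentile(Q[:,2],[5,50,95]))
E
```

```text
t: 29.35
ee_pos: [595.7, -6.9, 157.2]
tcp_rot: [-3.138, -0.001, 1.665]
force: [-0.1, 0.6, -0.4]
grip_width: 64.1
t: 30.18
ee_pos: [537.4, -12.4, 215.7]
tcp_rot: [-3.14, -0.001, 1.665]
force: [0.0, 0.1, -0.5]
grip_width: 64.3
30.1833 [537.4 -12.4 215.7] [-3.1 -0.   1.7]
wrist jar 1764 [595.7  -6.7] [35.5 35.5] 0.9 z [67.9 71.  72.2]
wrist tub 5900 [501.8 -16.3] [69.5 69.6] 1.7 z [59.4 60.8 62.4]
wrist swN 2948 [ 510.8 -110.3] [57.9 52.4] 5.2 z [37.5 42.8 45. ]
wrist swF 2307 [ 598.4 -104.5] [46.  49.9] 7.7 z [37.4 42.9 45.2]
side jar 183 [595.8  -9.5] [36.1 35.5] 52.9 z [63.1 69.2 71.8]
side tub 577 [501.7 -18.6] [69.6 70.3] 25.8 z [56.5 59.5 61.8]
side swN 454 [ 511.1 -113.5] [56.4 50.5] 4.8 z [37.  41.2 44.2]
side swF 466 [ 606.2 -106.2] [57.4 49.7] 6.9 z [36.8 41.1 44. ]
side violet 249 [ 627.7 -259.8] [31.2 33.3] 9.3 z [61.2 63.7 65.7]
side cup 590 [566.6 230.3] [80.7 86. ] 10.9 z [ 7.2 16.  19.6]
```

View pics/w15.png

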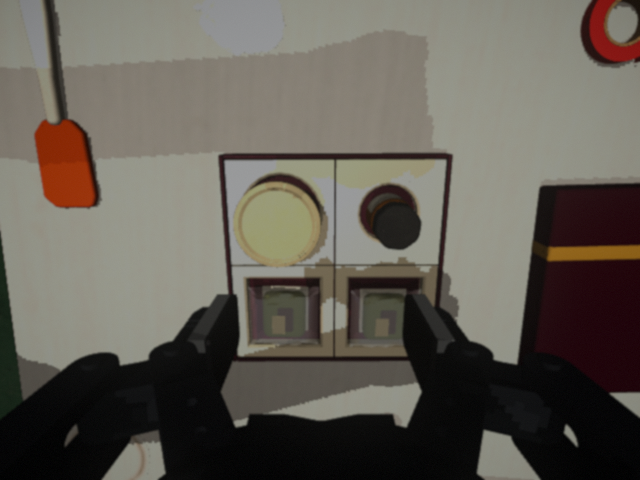

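View pics/s2.png

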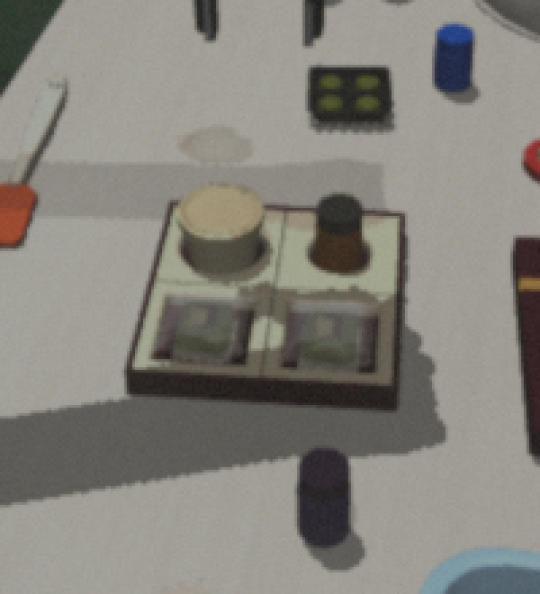

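All four stand seated and upright at the right heights. The violet jar and the cup have not moved.

```bash
python3 -c "
from station import ticket,readout
print(ticket.finish_job()); print(readout.sense()['t'])"
```

```text
the job is handed in; nothing more can be done
None
the job is handed in; nothing more can be done
```

The gift box is packed and handed in at about 30 s of the 106 s allowed. I set both wrapped sweets, the tub and the amber jar down in their recesses, and nothing was dropped or knocked over along the way.

The last wrist and side camera checks, before handing in (no verdict was reported):

| Item | Off recess centre | Top height seen (expected) |
|---|---|---|
| Amber jar | about 2 mm (limit 10) | about 71 mm (70) |
| Cream tub | about 1–3 mm (limit 13) | about 61 mm (61) |
| Wrapped sweets | about 1–5 mm (limit 12) | about 45 mm (46) |

- **Upright and clear:** all four stand upright in the pictures, and the gripper was open and about 200 mm above the worktop, touching nothing.
- **Look-alikes:** the side camera puts the violet jar and the black cup within about 1 mm of where they stood at the start. I did not touch the blue and red jars.
- **Readings that disagreed:**
  - The fingers closed to 66 mm on the tub's 70 mm lid; the pictures and its measured position showed it held level and centred.
  - In the final wrist view a finger half hid the far sweet and skewed its position, so I used the side camera for that one.

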